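Isolate a truck battery and pull its cells

TASK

Make this truck battery safe and empty it: first throw the red isolator lever right over to its other side, then move the hanging red lock-out block from the grey rail, over the two end stops, so that it hangs freely on the yellow rail. Only then lift every cell straight out of its well in the blue battery tray and set it down inside the green return crate, standing or lying. Leave the bottle, the wrench and the orange meter alone.

Things in the scene. Friction and masses are not known exactly. Their poses are not given: they have to be found in the camera images.
- pack: Battery tray, fixed: grey block in a blue steel shell, 270 (x) x 186 (y) mm and 110 mm tall, with six square vertical wells, 48 x 48 mm and 100 mm deep, 84 mm apart: three along x (at -84, 0 and 84 mm) by two along y (at -42 and 42 mm). Origin: centre of its underside, on the table; z up, x and y along its sides.
- cell_1_centre (a point): Battery cell, 0.4 kg: black square body 46 x 46 mm, 110 mm tall, with a round yellow cap 40 mm across, 46 mm tall, on top (156 mm overall). This point is on its axis, half-way up; its z axis runs towards the cap, x and y square to the body's sides. At the start it stands in a well, its underside 10 mm above the table, the top 10 mm of the body and the cap showing. May be absent.
- cell_2_centre (a point): Battery cell, 0.4 kg: black square body 46 x 46 mm, 110 mm tall, with a round yellow cap 40 mm across, 46 mm tall, on top (156 mm overall). This point is on its axis, half-way up; its z axis runs towards the cap, x and y square to the body's sides. At the start it stands in a well, its underside 10 mm above the table, the top 10 mm of the body and the cap showing. May be absent.
- cell_3_centre (a point): Battery cell, 0.4 kg: black square body 46 x 46 mm, 110 mm tall, with a round yellow cap 40 mm across, 46 mm tall, on top (156 mm overall). This point is on its axis, half-way up; its z axis runs towards the cap, x and y square to the body's sides. At the start it stands in a well, its underside 10 mm above the table, the top 10 mm of the body and the cap showing. May be absent.
- cell_4_centre (a point): Battery cell, 0.4 kg: black square body 46 x 46 mm, 110 mm tall, with a round yellow cap 40 mm across, 46 mm tall, on top (156 mm overall). This point is on its axis, half-way up; its z axis runs towards the cap, x and y square to the body's sides. At the start it stands in a well, its underside 10 mm above the table, the top 10 mm of the body and the cap showing. May be absent.
- cell_5_centre (a point): Battery cell, 0.4 kg: black square body 46 x 46 mm, 110 mm tall, with a round yellow cap 40 mm across, 46 mm tall, on top (156 mm overall). This point is on its axis, half-way up; its z axis runs towards the cap, x and y square to the body's sides. At the start it stands in a well, its underside 10 mm above the table, the top 10 mm of the body and the cap showing. May be absent.
- cell_6_centre (a point): Battery cell, 0.4 kg: black square body 46 x 46 mm, 110 mm tall, with a round yellow cap 40 mm across, 46 mm tall, on top (156 mm overall). This point is on its axis, half-way up; its z axis runs towards the cap, x and y square to the body's sides. At the start it stands in a well, its underside 10 mm above the table, the top 10 mm of the body and the cap showing. May be absent.
- crate: Return crate, loose, 1.2 kg: a green open box 285 (x) x 215 (y) mm outside, 85 mm tall, walls and floor 6 mm thick, so 273 x 203 mm inside. Origin: centre of its underside, on the table; z up, x and y along its sides.
- stand: Rail stand, fixed: steel base plate 90 x 262 x 8 mm; above it two level rails in one line along the stand's y axis, a grey one on the +y side and a yellow one on the -y side, with a free gap of 50 mm between their inner ends. Each is held by a 14 mm square post at its outer end, no higher than the rail. Origin: centre of the plate's underside, on the table.
- grey_rail (a point): Middle of the grey rail's length, on its top, 128 mm above the table. The rail is a flat bar 90 mm long (along y), 10 mm wide, 12 mm high. At its inner end, towards the yellow rail, the last 8 mm carry an upright end stop, 10 mm wide, rising 14 mm above the rail top. Axes as the stand's.
- yellow_rail (a point): Middle of the yellow rail's length, on its top; the rail is the mirror image of the grey one, 140 mm from it centre to centre, with the same end stop at its inner end, towards the grey rail. Axes as the stand's. The block may hang anywhere along it between stop and post.
- lockout_centre (a point): Lock-out block, loose, 0.25 kg, 153 mm tall: this point is on its axis half-way up, z up when hanging. Red block 50 (x) x 44 (y) x 45 mm at the bottom; above it a steel hook over the rail, 30 mm wide along y. Hanging, its underside is 20 mm above the base plate, this point 23.5 mm below the rail top. It starts on the grey rail, its x axis along the stand's x.
- lockout_grip (a point): Centre of the lock-out block's red upright grip tab, 14 (x) x 36 (y) x 45 mm tall, on top of the hook's 8 mm bridge; 54 mm above lockout_centre. The bridge's underside, which rests on the rail, is 30.5 mm below this point. The hook is 16 mm wide inside (along x): stem on the -x side, lip on the +x side reaching 26 mm below the bridge's underside; red block's top 55 mm below it.
- isolator (a joint): Isolator lever: 0 leaning fully to one side (on), 1.0 rad leaning fully to the other (off); it starts between 0 and 0.25, and stays where it is left (light friction, under 2 N at the tip). Off means fully over, to the end of its travel (within about 0.15 rad).
- isolator_tip (a point): Centre of the red ball, 26 mm across, at the tip of the lever, a 10 mm rod; the pivot is 80 mm from this point, 72 mm above the table. Its y axis is the level pivot axis; push in the level direction (y axis) x (world up). At joint value q it leans q - 0.5 rad past upright that way. It stands on a fixed blue box 85 x 75 x 50 mm tall with a black base 70 x 50 x 25 mm on top.
- bottle: White bottle, 68 mm across, 190 mm tall, standing loose; a bystander, not to be touched. Origin: centre of its underside.
- wrench_grip (a point): A steel wrench, 190 mm long, lying loose on the table; a bystander, not to be touched. This point is at the middle of its handle.
- meter: An orange hand meter, 160 x 85 x 38 mm, lying loose; a bystander, not to be touched. Origin: centre of its underside.
Things that resemble listed ones, but are neither listed nor needed, are in the scene too. What is shaped like the part that bears isolator but purple is not meant.

How it is judged:
By the outcome, as a careful person would: the job done as asked, in the order asked, and still so for the second after the job is handed in, with the robot touching nothing.
Of cell_1, cell_2, cell_3, cell_4, cell_5, cell_6 only 4 to 6 are there at a start; the rules pass over those that are not, and their reading is None.
At some moment in a run one of crate may be knocked a few centimetres aside while the robot is not near it.
Once in a run the grip may slacken for a moment while it holds something.
It also fails if it takes over 210 s, if anything falls off the work surface, if the arm or the gripper's body presses on something with over 40 N, if the wrist force passes 120 N, or if a joint passes its speed limit or range.

ROBOT

A 6-joint arm with a two-finger parallel gripper is mounted at the origin on the work surface. World frame = base frame: x ahead of the robot, y to its left, z up, the work surface at z = 0. Lengths are in m, angles in degrees, forces in N, time in s.
With the tool pointing down it reaches from about 0.4 to 0.825 m from the base axis. Payload 7 kg.
Tool frame: the origin (TCP) lies between the finger pads; the fingertips stand 11 mm ahead of it and the grasp point (between the pads) lies 8 mm behind it (r.tcp_to_tips is the distance from the TCP to the fingertips, in m); x points along the fingers, y is the direction in which the jaws open and shut, and the axes are right-handed (so a half turn about x gives the same grasp; the last joint's range is limited). The gripper opens to 88 mm and grips with 3 to 60 N. Pads are 19 mm wide; open, the fingers measure 130 mm over their backs; the gripper's body (78 mm by 193 mm) begins 47 mm behind the grasp point.
Start: joints at [93.684, 20.546, 0.682, 0, -70.136, -16.507], TCP at [0.15, 0.658, 0.238] pointing down, gripper open.
Joint ranges: [-176.03, 176.03], [-82.01, 121.73], [-58.28, 71.71], [-173.87, 95.51], [-174.79, -0.11], [-173.66, 173.66]. Speed limits (degrees/s): [136.94, 136.94, 172.46, 180, 180, 180].

INTERFACE

Orientations are given as [roll, pitch, yaw] about the fixed x, y, z axes, in that order (R = Rz(yaw) Ry(pitch) Rx(roll)).
In Python, from plant import r gives the robot as it stands.
- The arm moves only by the tool arm_command, never from a script. Its argument "plan" is a list of rows, each an object of numbers: "dx", "dy", "dz": the shift along the tool's x, y, z each as a share of 0.02 m, from -1 to 1; "wx", "wy", "wz": the turn, a rotation vector about the tool's x, y, z each as a share of 0.08 rad, from -1 to 1. In form: [{"dx": .., "dy": .., "dz": .., "wx": .., "wy": .., "wz": ..}, ...]. A call has 1 to 20 rows; each row shifts and turns the pose as measured when the row begins, along the tool's axes as they then stand; what a row does not reach is not made up. A row lasts 1/12 s, in which the tool goes at most 41.7 mm and 7.16 degrees, less where a joint would pass 70% of its speed; a pose out of reach is approached as far as the arm can. A call with a number of a shift or a turn outside -1 to 1 is refused whole. A call with a gripper value outside its range is refused whole. "fingers" is the closure, from -1 (fully open) to 1 (shut), so that 0 is half open, set as the call begins (left out, the last holds). The fingers move at their own pace and stop on an object; "force" is the grip in N (left out, the last holds). Time passes only in rows, so rows that do not move let the fingers close. It gives the time, the measured TCP pose, the force and the opening at its end, in the units of the state.
- r.get_state(): the state, without advancing time (a new reading comes with each control period).
- r.capture(name): name is "side" or "top" or "wrist"; returns (picture, depth): 420x560x3 uint8, red, green, blue; 420x560 float32, m along the optical axis (not along the pixel's ray), 0 where there is no reading.
- r.camera_model(name): a dict with "vertical_fov" (degrees; the focal length in pixels is half the picture's height over the tangent of half this angle, whatever the lens; pixels are square), "cx", "cy" (the principal point, pixels), "R" (3x3) and "t" (3): a world point X has camera coordinates R X + t. Camera axes: x right, y down, z forward; pixel columns grow to the right and rows downward; lengths in m; the calibration is good to about 2 mm. A picture is of the moment at which its call begins: read the wrist's pose just before it. camera_model takes no time and is no camera call; for the wrist camera it gives the pose at the moment of the call.
- r.close_job(): hands the job in, once; it reports no verdict.
Trained networks look in the newest picture that a camera, given by its name, has taken for a name from the list of things; names that differ only in an ending like _2 or _b are one class to them, and where a whole thing is asked for, a point or a joint stands for the part that bears it (a point fixed in the world has none). Each returns a list of dicts, best first, with "score" (0 to 1); they miss things now and then, are a little off and sometimes report something else, mostly with a low value. They report only what shows in the picture. A call takes as long as a camera call. They do not tell look-alikes from the thing itself.
- r.cut_out(camera, query): "mask" (420x560 bool, what is visible of it) and "bbox" ([left, top, width, height] in pixels, round what is visible of it).
- r.spot_point(camera, query): "centre" ([column, row] in pixels: a listed point, or the origin of a listed thing).
The state is a dict: "time_s": time; "joints": joint angles; "qd": joint speeds; "joint_torque": joint torques, N m; "tcp_pos": TCP position; "eef_rot": TCP orientation; "contact_force": force on the tool from outside, world axes, zero at the start; "moment": the same for the moment, N m; "gripper_width": finger opening in m.
Only numpy, scipy, OpenCV 4.12 (cv2) and the standard library are available. Lean on these libraries where they do the work, as an engineer would, in place of code of your own. Each camera call takes 0.05 s, during which the arm holds its last target.

## Working session

There is one attempt and no reset: what is moved stays moved. The work goes in short steps, Python scripts to look and compute and a tool call to move; the robot and the scene stay as the last step left them, time stands still between calls to the robot, and variables do not carry over. Pictures are saved under pics/ and viewed, and the job is handed in when it is done.

Besides the shell and the picture viewer there is one more tool, called after ">>>" by a JSON object that holds its "fn" and its "kwargs". arm_command: Moves the arm, as the interface text tells. Shift numbers are shares of 0.02 m and turn numbers shares of 0.08 rad, none past 1 either way. Its arguments: {"type":"object","properties":{"plan":{"type":"array","items":{"type":"object","properties":{"dx":{"type":"number"},"dy":{"type":"number"},"dz":{"type":"number"},"wx":{"type":"number"},"wy":{"type":"number"},"wz":{"type":"number"}}}},"fingers":{"type":"number"},"force":{"type":"number"}},"required":["plan"]}

```bash
ls; mkdir -p pics
python3 - <<'E'
from plant import r
import cv2,json
s=r.get_state();print(s)
for n in ["side","top","wrist"]:
    p,d=r.capture(n);cv2.imwrite(f"pics/a_{n}.png",p[:,:,::-1])
    print(n,r.camera_model(n))
E
```

```text
pics
{'time_s': 0.0, 'joints': array([ 9.36846927e+01,  2.05932528e+01,  6.32668602e-01, -2.03483584e-02,
       -7.01356302e+01, -1.65060605e+01]), 'qd': array([-0.08705731,  0.00036543,  0.1278606 , -0.02282774,  0.03398489,
       -0.00715433]), 'joint_torque': array([-2.75808407e-04, -5.82708907e+01,  2.93055117e+01,  6.99730933e+00,
        6.87092674e-03, -1.55447933e-04]), 'tcp_pos': array([0.14971973, 0.65769391, 0.23659304]), 'eef_rot': array([ 95.26319988,  89.90190193, -97.56509825]), 'contact_force': array([-0.48819794, -1.25671924,  0.09857794]), 'moment': array([-0.00461537,  0.06802407,  0.01277226]), 'gripper_width': 0.08797020110880001}
side {'vertical_fov': 53.09617348039755, 'cx': 287.0277268047529, 'cy': 202.67765172210676, 'R': array([[ 0.94072754, -0.33870261, -0.01767048],
       [-0.18435655, -0.46691882, -0.86486963],
       [ 0.28468292,  0.81686435, -0.50168543]]), 't': array([-0.55874215,  0.25895594,  0.92769631])}
top {'vertical_fov': 43.147962991562736, 'cx': 282.89240985406377, 'cy': 208.81436217520195, 'R': array([[ 7.93374838e-02, -9.96847541e-01, -7.37027129e-04],
       [-9.74768610e-01, -7.74254657e-02, -2.09359630e-01],
       [ 2.08642567e-01,  1.73284971e-02, -9.77838434e-01]]), 't': array([0.02739719, 0.63750658, 1.30125924])}
wrist {'vertical_fov': 63.047271762179136, 'cx': 278.4855220507422, 'cy': 209.06080064560788, 'R': array([[-2.22435866e-01, -9.74946947e-01,  8.58326654e-04],
       [-9.30551792e-01,  2.12569511e-01,  2.98140177e-01],
       [-2.90853309e-01,  6.55183510e-02, -9.54521712e-01]]), 't': array([ 0.67463445, -0.03696243,  0.39260611])}
```

View pics/a_top.png

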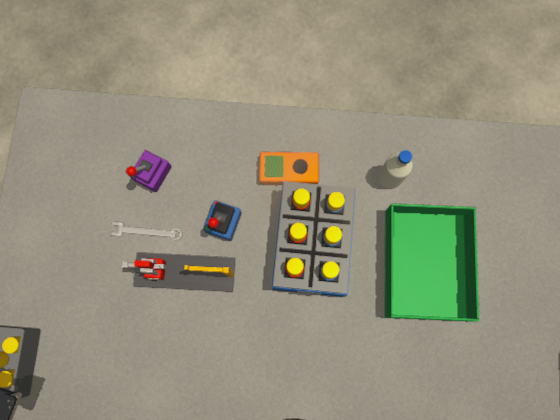

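View pics/a_side.png

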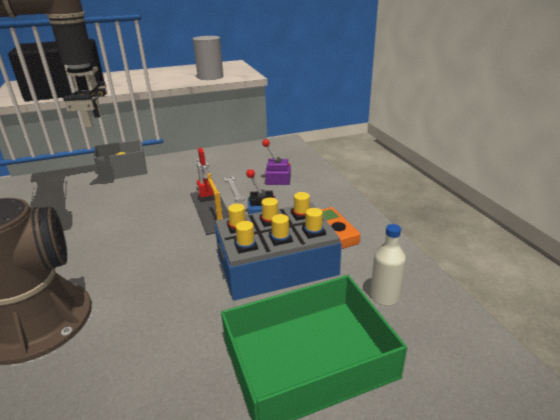

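View pics/a_wrist.png

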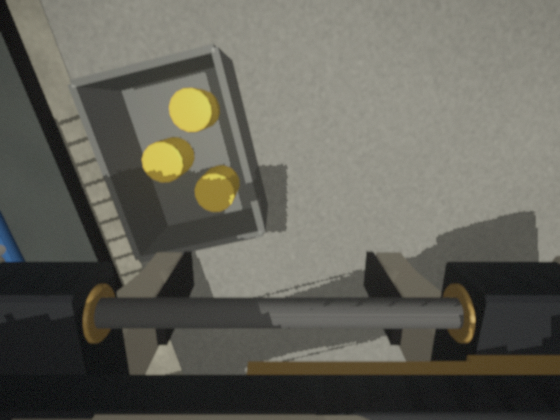

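The top view shows the blue-based isolator (ball at 213,223), with a purple look-alike at (150,170). The lock-out is on the grey rail (150,268) and the yellow rail is at (207,270). The tray holds six cells around (315,235), and the crate is at (433,262). The yellow caps in the grey bin at (10,360) are decoys.

```bash
cat > h.py <<'E'
from plant import r
import numpy as np, cv2
from scipy.spatial.transform import Rotation as Ro
def K(n):
    m=r.camera_model(n); f=210/np.tan(np.radians(m["vertical_fov"]/2)); return m,f
def cloud(m,f,d):
    v,u=np.mgrid[0:420,0:560]
    C=np.stack([(u-m["cx"])/f*d,(v-m["cy"])/f*d,d],-1)
    return (C-m["t"])@m["R"]
def onplane(m,f,uv,z):
    uv=np.atleast_2d(np.array(uv,float))
    ray=np.c_[(uv[:,0]-m["cx"])/f,(uv[:,1]-m["cy"])/f,np.ones(len(uv))]@m["R"]
    c=-m["R"].T@m["t"]; s=(z-c[2])/ray[:,2]
    return c+ray*s[:,None]
def proj(m,f,X):
    c=np.atleast_2d(X)@m["R"].T+m["t"]; return np.c_[c[:,0]/c[:,2]*f+m["cx"],c[:,1]/c[:,2]*f+m["cy"]]
def shot(n,name):
    m,f=K(n); p,d=r.capture(n); cv2.imwrite(f"pics/{name}.png",p[:,:,::-1]); return m,f,p,d,cloud(m,f,d)
def comps(mask,mn=15):
    n,l,s,c=cv2.connectedComponentsWithStats(mask.astype(np.uint8))
    return [(l==i) for i in range(1,n) if s[i,4]>=mn]
E
python3 - <<'E'
from h import *
np.set_printoptions(precision=4,suppress=True)
for cam in ["top","side"]:
    m,f,p,d,X=shot(cam,"b_"+cam)
    print(cam,-m["R"].T@m["t"])
    hsv=cv2.cvtColor(p,cv2.COLOR_RGB2HSV)
    y=(hsv[...,0]>22)&(hsv[...,0]<35)&(hsv[...,1]>150)&(hsv[...,2]>120)
    for c in comps(y):
        q=X[c]; top=q[q[:,2]>q[:,2].max()-0.008]; v,u=np.where(c)
        print("Y",int(u.mean()),int(v.mean()),c.sum(),top.mean(0),np.median(q[:,2]), (top.min(0)+top.max(0))/2,top.max(0)-top.min(0))
    rd=((hsv[...,0]<6)|(hsv[...,0]>174))&(hsv[...,1]>150)&(hsv[...,2]>60)
    for c in comps(rd):
        q=X[c]; v,u=np.where(c)
        print("R",int(u.mean()),int(v.mean()),c.sum(),q.mean(0),q.min(0),q.max(0))
    g=(hsv[...,0]>45)&(hsv[...,0]<80)&(hsv[...,1]>120)
    for c in comps(g,500):
        q=X[c]
        rim=q[(q[:,2]>0.079)&(q[:,2]<0.09)]
        print("crate",cv2.minAreaRect(rim[:,:2].astype(np.float32)),q[:,2].max(), cv2.minAreaRect(q[:,:2].astype(np.float32)))
    for q in ["isolator_tip","lockout_grip","lockout_centre","grey_rail","yellow_rail","stand","pack","crate","bottle","wrench_grip","meter","cell_1_centre"]:
        o=r.spot_point(cam,q)
        print(q,[(np.round(e["centre"],1).tolist(),round(e["score"],2)) for e in o])
print(r.get_state()["time_s"])
E
```

```text
top [0.3477 0.0541 1.4059]
Y 301 196 230 [0.3477 0.0541 1.4059] 0.16671295133816927 [0.3477 0.0541 1.4059] [0. 0. 0.]
Y 335 200 226 [ 0.6447 -0.0491  0.1691] 0.16723051234708639 [ 0.6457 -0.0475  0.1711] [0.0358 0.0361 0.0079]
Y 297 230 232 [0.3477 0.0541 1.4059] 0.16698148903017349 [0.3477 0.0541 1.4059] [0. 0. 0.]
Y 333 234 230 [0.3477 0.0541 1.4059] 0.16706668259697355 [0.3477 0.0541 1.4059] [0. 0. 0.]
Y 294 265 236 [0.4796 0.0391 0.1681] 0.1669238363012781 [0.4794 0.0386 0.1692] [0.0362 0.0358 0.008 ]
Y 330 269 239 [0.3477 0.0541 1.4059] 0.16686885724867426 [0.3477 0.0541 1.4059] [0. 0. 0.]
Y 209 268 124 [0.46   0.2407 0.1297] 0.1290028743705372 [0.461  0.243  0.1305] [0.0121 0.0905 0.0079]
Y 8 348 322 [0.3477 0.0541 1.4059] 0.059012780473446616 [0.3477 0.0541 1.4059] [0. 0. 0.]
Y 5 378 185 [0.1632 0.7146 0.0635] 0.0604793316788391 [0.162  0.7152 0.0661] [0.0348 0.0283 0.0079]
R 130 170 73 [0.676  0.4502 0.1699] [0.3477 0.0541 0.1392] [0.693  0.468  1.4059]
R 303 207 15 [0.611  0.0285 0.2066] [0.3477 0.0132 0.1156] [0.6417 0.0541 1.4059]
R 212 222 90 [0.5694 0.2417 0.1499] [0.557
[... 2377 characters left out ...]
115540504456, 0.21596036851406097), 1.954263687133789) 0.6795016154088336 ((0.5026724338531494, -0.5144036412239075), (0.6650749444961548, 0.3098621666431427), 83.16464233398438)
isolator_tip [([266.3, 145.2], 0.65), ([252.2, 173.0], 0.46)]
lockout_grip [([195.5, 157.5], 0.59)]
lockout_centre [([200.6, 174.5], 0.93)]
grey_rail [([200.1, 163.8], 0.89), ([303.3, 222.7], 0.33), ([234.7, 192.9], 0.28)]
yellow_rail [([210.5, 183.2], 0.86), ([198.5, 154.5], 0.23)]
stand [([212.3, 212.7], 0.61)]
pack [([274.0, 266.7], 0.84)]
crate [([309.3, 357.7], 0.81)]
bottle []
wrench_grip [([234.7, 193.7], 0.63)]
meter [([332.0, 235.6], 0.64), ([275.8, 263.5], 0.19)]
cell_1_centre [([246.1, 253.6], 0.88)]
1.45
```

Run:
```python
from h import *
np.set_printoptions(precision=4,suppress=True)
m,f,p,d,X=shot("top","c_top")
big=cv2.resize(p[140:300,100:250,::-1],None,fx=5,fy=5,interpolation=cv2.INTER_CUBIC)[:600*1+200]
cv2.imwrite("pics/c_crop.png",cv2.resize(big,(750,800))[:600])
cv2.imwrite("pics/c_crop1.png",cv2.resize(p[190:300,100:250,::-1],None,fx=5.3,fy=5.3,interpolation=cv2.INTER_CUBIC))
m2,f2,p2,d2,X2=shot("side","c_side")
cv2.imwrite("pics/c_crop2.png",cv2.resize(p2[130:240,170:310,::-1],None,fx=5.3,fy=5.3,interpolation=cv2.INTER_CUBIC))
hsv=cv2.cvtColor(p,cv2.COLOR_RGB2HSV); ok=d>0
y=(hsv[...,0]>22)&(hsv[...,0]<35)&(hsv[...,1]>150)&(hsv[...,2]>120)
caps=[]
for c in comps(y):
    q=X[c&ok]; 
    if 0.15<np.median(q[:,2])<0.18:
        top=q[abs(q[:,2]-0.1667)<0.006]; (cx,cy),rad=cv2.minEnclosingCircle(top[:,:2].astype(np.float32)); 
        v,u=np.where(c)
        caps.append(top.mean(0)[:2]); print("cap",cx,cy,rad,top.mean(0),len(top))
    if 0.12<np.median(q[:,2])<0.14:
        t=q[(q[:,2]>0.12)]; print("rail",cv2.minAreaRect(t[:,:2].astype(np.float32)),t.mean(0), t[:,:2].min(0),t[:,:2].max(0)); 
        vv=np.linalg.svd(t[:,:2]-t[:,:2].mean(0))[2][0]; print("dir",np.degrees(np.arctan2(vv[0],vv[1])))
# tray top
t=ok&(abs(X[...,2]-0.11)<0.006)&(X[...,0]>0.4)&(abs(X[...,1])<0.17)
q=X[t];print("tray",cv2.minAreaRect(q[:,:2].astype(np.float32)),len(q))
# blue box top z 50, black base z 75
b=ok&(abs(X[...,2]-0.075)<0.006)&(X[...,0]>0.5)&(X[...,1]>0.15)&(X[...,1]<0.32);q=X[b];print("isobase",cv2.minAreaRect(q[:,:2].astype(np.float32)),len(q))
b=ok&(X[...,2]>0.04)&(X[...,2]<0.056)&(X[...,0]>0.5)&(X[...,1]>0.15)&(X[...,1]<0.32);q=X[b];print("isobox",cv2.minAreaRect(q[:,:2].astype(np.float32)),len(q))
b=ok&(abs(X[...,2]-0.008)<0.004)&(X[...,0]>0.38)&(X[...,0]<0.53)&(X[...,1]>0.15)&(X[...,1]<0.5);q=X[b];print("plate",cv2.minAreaRect(q[:,:2].astype(np.float32)),len(q))
for nm,(XX,dd) in dict(top=(X,d),side=(X2,d2)).items():
    b=(dd>0)&(XX[...,2]>0.115)&(XX[...,0]>0.4)&(XX[...,0]<0.5)&(XX[...,1]>0.3)&(XX[...,1]<0.5);q=XX[b]
    for lo,hi in [(0.115,0.135),(0.135,0.15),(0.15,0.175),(0.175,0.2)]:
        w=q[(q[:,2]>lo)&(q[:,2]<hi)]
        if len(w)>3: print(nm,lo,len(w),w.mean(0),w.min(0),w.max(0),cv2.minAreaRect(w[:,:2].astype(np.float32)))
```

```text
cap 0.6476812362670898 0.034930698573589325 0.02009649947285652 [0.6464 0.0351 0.1672] 198
cap 0.6449780464172363 -0.04769523814320564 0.019932080060243607 [ 0.6449 -0.0481  0.1671] 205
cap 0.5631111264228821 0.03621853515505791 0.02014496549963951 [0.5628 0.037  0.1674] 210
cap 0.5615583658218384 -0.047066472470760345 0.019837435334920883 [ 0.5614 -0.0465  0.1671] 210
cap 0.4795757830142975 0.039290279150009155 0.019676094874739647 [0.4791 0.0386 0.1671] 209
cap 0.4777340888977051 -0.04478605464100838 0.01948445476591587 [ 0.4776 -0.0448  0.1672] 218
rail ((0.461176335811615, 0.24290120601654053), (0.09003275632858276, 0.012095865793526173), 89.86183166503906) [0.46   0.2415 0.129 ] [0.455  0.1979] [0.4671 0.2879]
dir 178.18721358197698
tray ((0.5636958479881287, -0.005504123866558075), (0.18200962245464325, 0.2654680013656616), 88.8162612915039) 5194
isobase ((0.5984124541282654, 0.2362133115530014), (0.050846025347709656, 0.07014225423336029), 76.53855895996094) 345
isobox ((0.6767345070838928, 0.21128882467746735), (0.0790519192814827, 0.25191715359687805), 72.56120300292969) 347
[... 932 characters left out ...]
474  0.4494 0.1349] ((0.4527985453605652, 0.39616990089416504), (0.032006606459617615, 0.10322406142950058), 14.899829864501953)
side 0.135 51 [0.4564 0.3757 0.1398] [0.4416 0.3483 0.135 ] [0.4727 0.4063 0.1494] ((0.45799943804740906, 0.37744829058647156), (0.0300624780356884, 0.0584845207631588), 3.6088273525238037)
side 0.15 47 [0.4563 0.3769 0.1623] [0.4502 0.3665 0.1502] [0.465  0.4077 0.1745] ((0.45755141973495483, 0.3871707618236542), (0.014154714532196522, 0.041521262377500534), 1.5944361686706543)
side 0.175 29 [0.4569 0.3848 0.1794] [0.4502 0.3684 0.1758] [0.4647 0.4074 0.1818] ((0.4575026035308838, 0.3878794014453888), (0.013995474204421043, 0.0392509289085865), 1.5007197856903076)
```

View pics/c_crop1.png

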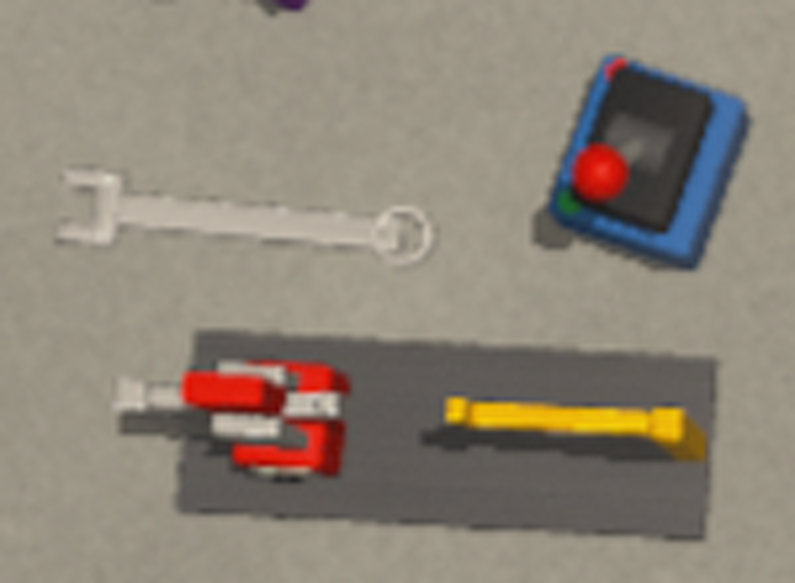

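View pics/c_crop2.png

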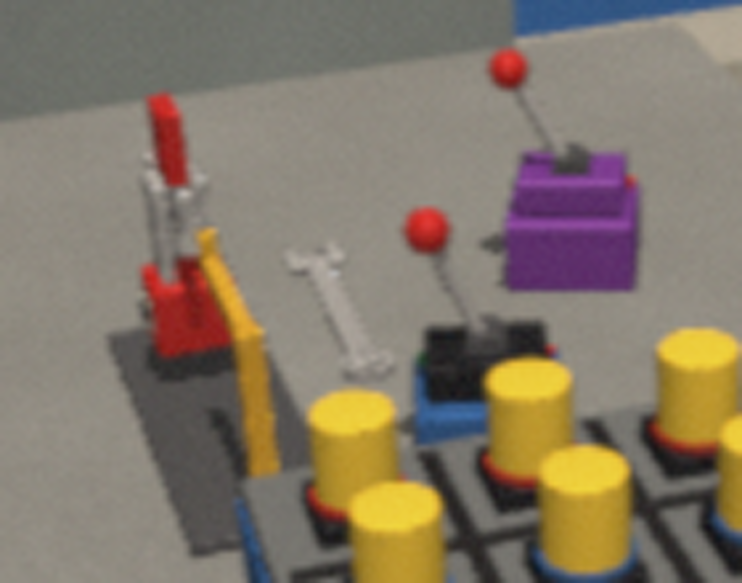

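The crops show two red-ball levers. The one on the blue box (ball at 213,222 in top) is the isolator, and the one on the purple box (130,171) is not meant. The isolator leans toward −x. The stand's yaw is about 1.8°, the lock-out stands on grey and yellow is empty.

```bash
cat >> h.py <<'E'
def pose():
    s=r.get_state(); return s, np.array(s["tcp_pos"]), Ro.from_euler("xyz",s["eef_rot"],degrees=True)
def Rdown(yx,yy):
    y=np.array([yx,yy,0.]);y/=np.linalg.norm(y);x=np.array([0,0,-1.]);return Ro.from_matrix(np.c_[x,y,np.cross(x,y)])
def go(pos,R=None):
    "total shift in tool units, and turn"
    s,p,Rc=pose(); d=Rc.inv().apply(np.array(pos)-p)/0.02
    w=(Rc.inv()*R).as_rotvec()/0.08 if R is not None else np.zeros(3)
    n=max(1,np.linalg.norm(d,ord=np.inf),np.linalg.norm(w,ord=np.inf)); k=int(np.ceil(n-0.02))
    print("tool shift units",d.round(2),"turn units",w.round(2),"rows",k,"per row",(d/k).round(3),(w/k).round(3),"dist",np.linalg.norm(d*0.02).round(3))
E
python3 - <<'E'
from h import *
np.set_printoptions(precision=4,suppress=True)
s,p,R=pose();print(p,R.as_matrix())
go([0.522,0.254,0.235],Rdown(0.233,0.972))
go([0.522,0.254,0.235],Rdown(-0.233,-0.972))
E
```

```text
[0.1498 0.6581 0.2376] [[ 0.     -0.2219 -0.9751]
 [ 0.     -0.9751  0.2219]
 [-1.     -0.     -0.    ]]
tool shift units [  0.13  15.57 -22.63] turn units [-39.13  -0.    -0.  ] rows 40 per row [ 0.003  0.389 -0.566] [-0.978 -0.    -0.   ] dist 0.549
tool shift units [  0.13  15.57 -22.63] turn units [ 0.14 -0.    0.  ] rows 23 per row [ 0.006  0.677 -0.984] [ 0.006 -0.     0.   ] dist 0.549
```

>>> {"fn": "arm_command", "kwargs": {"plan": [{"dy":0.68,"dz":-0.98},{"dy":0.68,"dz":-0.98},{"dy":0.68,"dz":-0.98},{"dy":0.68,"dz":-0.98},{"dy":0.68,"dz":-0.98},{"dy":0.68,"dz":-0.98},{"dy":0.68,"dz":-0.98},{"dy":0.68,"dz":-0.98},{"dy":0.68,"dz":-0.98},{"dy":0.68,"dz":-0.98},{"dy":0.68,"dz":-0.98},{"dy":0.68,"dz":-0.98},{"dy":0.68,"dz":-0.98},{"dy":0.68,"dz":-0.98},{"dy":0.68,"dz":-0.98},{"dy":0.68,"dz":-0.98},{"dy":0.68,"dz":-0.98},{"dy":0.68,"dz":-0.98}], "fingers": 1, "force": 20}}

```text
schema error: expected keys dx, dy, dz, wx, wy, wz
```

Run:
```python
from h import *
go([0.522,0.254,0.235],Rdown(-0.233,-0.972))
```

```text
tool shift units [  0.13  15.57 -22.63] turn units [ 0.14 -0.    0.  ] rows 23 per row [ 0.006  0.677 -0.984] [ 0.006 -0.     0.   ] dist 0.549
```

>>> {"fn": "arm_command", "kwargs": {"plan": [{"dx":0,"dy":0.68,"dz":-0.98,"wx":0,"wy":0,"wz":0},{"dx":0,"dy":0.68,"dz":-0.98,"wx":0,"wy":0,"wz":0},{"dx":0,"dy":0.68,"dz":-0.98,"wx":0,"wy":0,"wz":0},{"dx":0,"dy":0.68,"dz":-0.98,"wx":0,"wy":0,"wz":0},{"dx":0,"dy":0.68,"dz":-0.98,"wx":0,"wy":0,"wz":0},{"dx":0,"dy":0.68,"dz":-0.98,"wx":0,"wy":0,"wz":0},{"dx":0,"dy":0.68,"dz":-0.98,"wx":0,"wy":0,"wz":0},{"dx":0,"dy":0.68,"dz":-0.98,"wx":0,"wy":0,"wz":0},{"dx":0,"dy":0.68,"dz":-0.98,"wx":0,"wy":0,"wz":0},{"dx":0,"dy":0.68,"dz":-0.98,"wx":0,"wy":0,"wz":0},{"dx":0,"dy":0.68,"dz":-0.98,"wx":0,"wy":0,"wz":0},{"dx":0,"dy":0.68,"dz":-0.98,"wx":0,"wy":0,"wz":0},{"dx":0,"dy":0.68,"dz":-0.98,"wx":0,"wy":0,"wz":0},{"dx":0,"dy":0.68,"dz":-0.98,"wx":0,"wy":0,"wz":0},{"dx":0,"dy":0.68,"dz":-0.98,"wx":0,"wy":0,"wz":0},{"dx":0,"dy":0.68,"dz":-0.98,"wx":0,"wy":0,"wz":0},{"dx":0,"dy":0.68,"dz":-0.98,"wx":0,"wy":0,"wz":0},{"dx":0,"dy":0.68,"dz":-0.98,"wx":0,"wy":0,"wz":0}], "fingers": 1, "force": 20}}

```text
time_s: 3.05
tcp_pos: [0.4493, 0.3302, 0.2385]
eef_rot: [-108.3, 89.7, 59.3]
contact_force: [1.0, -0.0, 0.6]
gripper_width: 0.0006
```

Run:
```python
from h import *
go([0.522,0.254,0.235],Rdown(-0.233,-0.972))
```

```text
tool shift units [ 0.17  2.94 -4.37] turn units [ 0.24 -0.02  0.05] rows 5 per row [ 0.034  0.589 -0.873] [ 0.048 -0.004  0.011] dist 0.105
```

>>> {"fn": "arm_command", "kwargs": {"plan": [{"dx":0,"dy":0.59,"dz":-0.87,"wx":0.05,"wy":0,"wz":0},{"dx":0,"dy":0.59,"dz":-0.87,"wx":0.05,"wy":0,"wz":0},{"dx":0,"dy":0.59,"dz":-0.87,"wx":0.05,"wy":0,"wz":0},{"dx":0,"dy":0.59,"dz":-0.87,"wx":0.05,"wy":0,"wz":0},{"dx":0,"dy":0.59,"dz":-0.87,"wx":0.05,"wy":0,"wz":0},{"dx":0.8,"dy":0,"dz":0,"wx":0,"wy":0,"wz":0},{"dx":0.8,"dy":0,"dz":0,"wx":0,"wy":0,"wz":0},{"dx":0.8,"dy":0,"dz":0,"wx":0,"wy":0,"wz":0},{"dx":0.8,"dy":0,"dz":0,"wx":0,"wy":0,"wz":0},{"dx":0.8,"dy":0,"dz":0,"wx":0,"wy":0,"wz":0},{"dx":0.6,"dy":0,"dz":0,"wx":0,"wy":0,"wz":0},{"dx":0,"dy":0,"dz":0,"wx":0,"wy":0,"wz":0}]}}

```text
time_s: 4.05
tcp_pos: [0.5297, 0.2449, 0.146]
eef_rot: [-122.3, 89.3, 43.8]
contact_force: [0.2, -1.0, -0.3]
gripper_width: 0.0008
```

Run:
```python
from h import *
m,f,p,d,X=shot("top","d_top")
cv2.imwrite("pics/d_crop.png",cv2.resize(p[170:290,140:300,::-1],None,fx=4.8,fy=4.8,interpolation=cv2.INTER_CUBIC))
print(pose()[1]);go([0.612,0.2325,0.145],Rdown(-0.233,-0.972))
```

```text
[0.53021758 0.24517743 0.1471524 ]
tool shift units [ 0.14 -0.37 -4.12] turn units [-0.11 -0.09  0.13] rows 5 per row [ 0.028 -0.074 -0.824] [-0.021 -0.018  0.026] dist 0.083
```

View pics/d_crop.png

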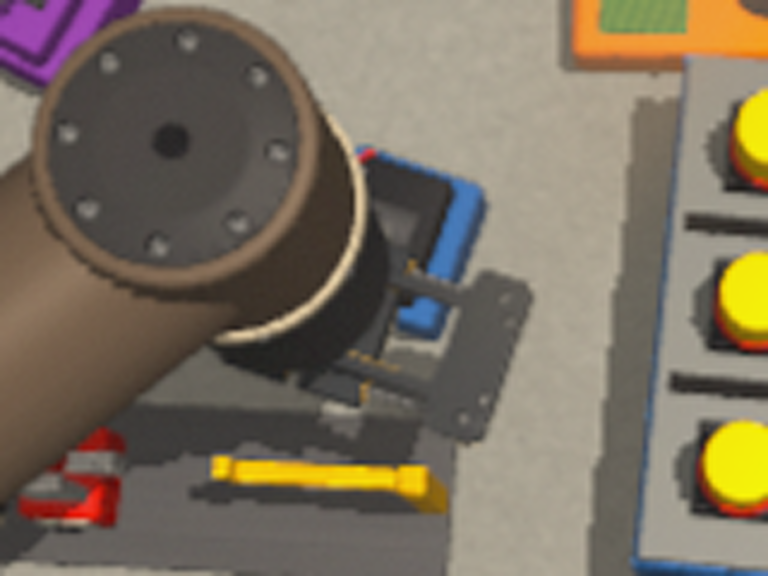

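>>> {"fn": "arm_command", "kwargs": {"plan": [{"dx":0,"dy":-0.1,"dz":-0.5,"wx":0,"wy":0,"wz":0},{"dx":0,"dy":-0.1,"dz":-0.5,"wx":0,"wy":0,"wz":0},{"dx":0,"dy":-0.05,"dz":-0.5,"wx":0,"wy":0,"wz":0},{"dx":0,"dy":-0.05,"dz":-0.5,"wx":0,"wy":0,"wz":0},{"dx":0,"dy":0,"dz":-0.5,"wx":0,"wy":0,"wz":0},{"dx":0,"dy":0,"dz":-0.5,"wx":0,"wy":0,"wz":0},{"dx":0,"dy":0,"dz":-0.4,"wx":0,"wy":0,"wz":0},{"dx":0,"dy":0,"dz":-0.3,"wx":0,"wy":0,"wz":0}]}}

```text
time_s: 4.77
tcp_pos: [0.6119, 0.2329, 0.1524]
eef_rot: [-126.0, 89.0, 40.1]
contact_force: [-0.5, 0.3, -0.8]
gripper_width: 0.0005
```

Run:
```python
from h import *
s,p,R=pose();print(p,s["contact_force"]);go([0.614,0.232,0.145],Rdown(-0.233,-0.972))
m,f,pp,d,X=shot("side","e_side")
cv2.imwrite("pics/e_crop.png",cv2.resize(pp[100:220,180:340,::-1],None,fx=4.8,fy=4.8,interpolation=cv2.INTER_CUBIC))
```

```text
[0.61193874 0.23288768 0.15244176] [-0.46612856  0.3131027  -0.84935096]
tool shift units [ 0.37  0.02 -0.11] turn units [-0.09 -0.13  0.17] rows 1 per row [ 0.373  0.023 -0.107] [-0.093 -0.127  0.173] dist 0.008
```

View pics/e_crop.png

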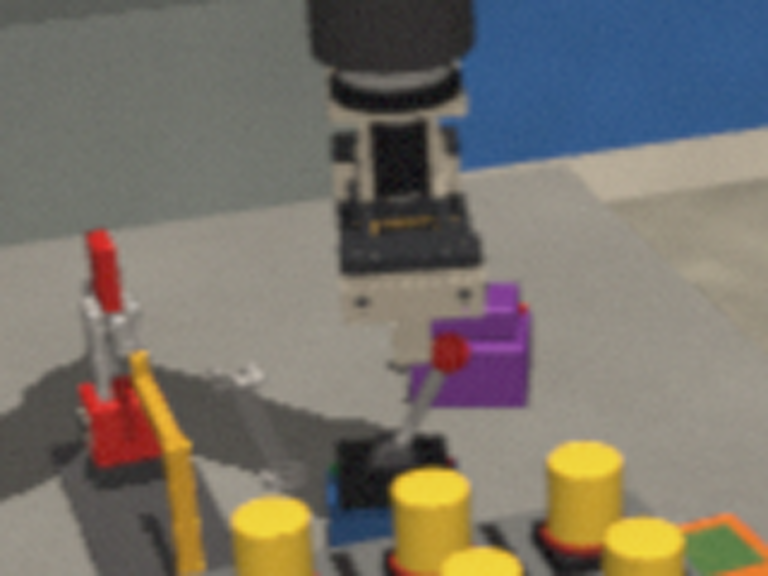

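The side crop shows the ball at (450,352) leaning right ahead of the fingers, so it is nearly over. I'll push to the stop.

>>> {"fn": "arm_command", "kwargs": {"plan": [{"dx":0.3,"dy":0,"dz":-0.2,"wx":0,"wy":-0.1,"wz":0.15},{"dx":0.2,"dy":0,"dz":-0.2,"wx":0,"wy":0,"wz":0},{"dx":0.1,"dy":0,"dz":-0.15,"wx":0,"wy":0,"wz":0}]}}

```text
time_s: 5.07
tcp_pos: [0.6129, 0.231, 0.1439]
eef_rot: [10.8, 89.1, 176.8]
contact_force: [-17.0, 4.5, 16.3]
gripper_width: 0.0008
```

>>> {"fn": "arm_command", "kwargs": {"plan": [{"dx":0,"dy":0,"dz":0.5,"wx":0,"wy":0,"wz":0},{"dx":-0.3,"dy":0,"dz":0.8,"wx":0,"wy":0,"wz":0},{"dx":-1,"dy":0,"dz":0.8,"wx":0,"wy":0,"wz":0},{"dx":-1,"dy":0,"dz":0.8,"wx":0,"wy":0,"wz":0},{"dx":-1,"dy":0,"dz":0.8,"wx":0,"wy":0,"wz":0},{"dx":-1,"dy":0,"dz":0.5,"wx":0,"wy":0,"wz":0}], "fingers": 0.1}}

```text
time_s: 5.57
tcp_pos: [0.526, 0.251, 0.2303]
eef_rot: [24.3, 88.7, -169.7]
contact_force: [1.0, -0.6, -0.7]
gripper_width: 0.0345
```

Run:
```python
from h import *
np.set_printoptions(precision=4,suppress=True)
s,p,R=pose();print(p,s["joints"],s["contact_force"],s["gripper_width"])
th=np.radians(1.8)
for sg in (1,-1): go([0.4567,0.3885,0.235],Rdown(sg*np.cos(th),sg*np.sin(th)))
m,f,pp,d,X=shot("side","f_side")
cv2.imwrite("pics/f_crop.png",cv2.resize(pp[100:220,180:340,::-1],None,fx=4.8,fy=4.8,interpolation=cv2.INTER_CUBIC))
hsv=cv2.cvtColor(pp,cv2.COLOR_RGB2HSV)
rd=((hsv[...,0]<6)|(hsv[...,0]>174))&(hsv[...,1]>150)&(hsv[...,2]>60)&(d>0)
for c in comps(rd): print(X[c].mean(0),c.sum(),np.argwhere(c).mean(0))
```

```text
[0.526  0.251  0.2303] [ 44.2429  12.9567 -10.6304  -0.7714 -67.4724  31.9859] [ 1.0499 -0.5924 -0.6904] 0.034541052934539615
tool shift units [-0.19 -5.83  5.04] turn units [-23.1    0.28   0.15] rows 24 per row [-0.008 -0.243  0.21 ] [-0.962  0.012  0.006] dist 0.154
tool shift units [-0.19 -5.83  5.04] turn units [16.17  0.14 -0.26] rows 17 per row [-0.011 -0.343  0.296] [ 0.951  0.008 -0.015] dist 0.154
[0.6809 0.4478 0.1466] 32 [142.5 265.5]
[0.4548 0.3769 0.1615] 66 [156.6667 201.4697]
[0.6325 0.2169 0.1465] 48 [172.9792 273.2292]
[0.4502 0.3735 0.0536] 185 [188.5459 204.2649]
[0.5464 0.027  0.1201] 15 [219.4667 264.5333]
```

View pics/f_crop.png

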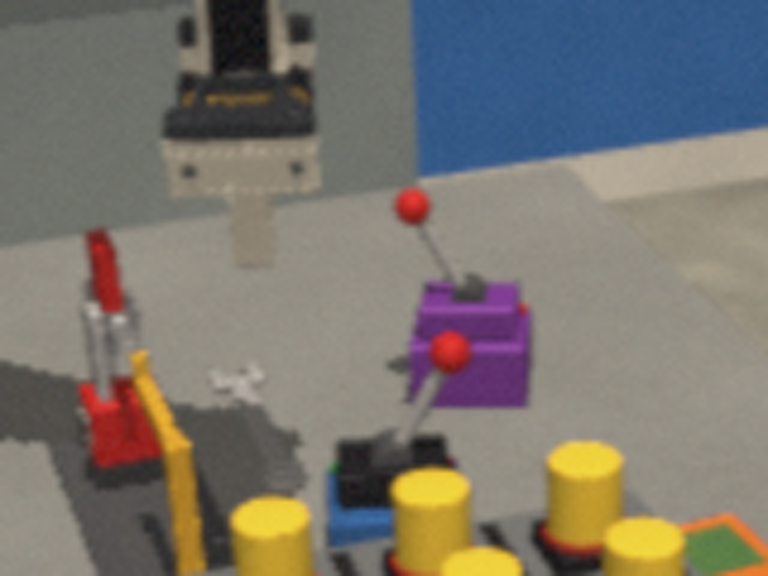

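The crop shows the isolator ball at (450,352), leaning fully right and left there after release. Next I turn the jaws for the lock-out.

>>> {"fn": "arm_command", "kwargs": {"plan": [{"dx":0,"dy":0,"dz":0,"wx":0.95,"wy":0,"wz":0},{"dx":0,"dy":0,"dz":0,"wx":0.95,"wy":0,"wz":0},{"dx":0,"dy":0,"dz":0,"wx":0.95,"wy":0,"wz":0},{"dx":0,"dy":0,"dz":0,"wx":0.95,"wy":0,"wz":0},{"dx":0,"dy":0,"dz":0,"wx":0.95,"wy":0,"wz":0},{"dx":0,"dy":0,"dz":0,"wx":0.95,"wy":0,"wz":0},{"dx":0,"dy":0,"dz":0,"wx":0.95,"wy":0,"wz":0},{"dx":0,"dy":0,"dz":0,"wx":0.95,"wy":0,"wz":0},{"dx":0,"dy":0,"dz":0,"wx":0.95,"wy":0,"wz":0},{"dx":0,"dy":0,"dz":0,"wx":0.95,"wy":0,"wz":0},{"dx":0,"dy":0,"dz":0,"wx":0.95,"wy":0,"wz":0},{"dx":0,"dy":0,"dz":0,"wx":0.95,"wy":0,"wz":0},{"dx":0,"dy":0,"dz":0,"wx":0.95,"wy":0,"wz":0},{"dx":0,"dy":0,"dz":0,"wx":0.95,"wy":0,"wz":0},{"dx":0,"dy":0,"dz":0,"wx":0.95,"wy":0,"wz":0},{"dx":0,"dy":0,"dz":0,"wx":0.95,"wy":0,"wz":0}]}}

```text
time_s: 6.95
tcp_pos: [0.5216, 0.2552, 0.2474]
eef_rot: [-33.3, 89.1, 60.1]
contact_force: [0.1, -0.7, -0.1]
gripper_width: 0.0395
```

Run:
```python
from h import *
np.set_printoptions(precision=4,suppress=True)
s,p,R=pose();print(p,s["joints"],s["gripper_width"])
th=np.radians(1.8)
for sg in (1,-1): go([0.4567,0.3885,0.235],Rdown(sg*np.cos(th),sg*np.sin(th)))
```

```text
[0.5216 0.2552 0.2474] [ 45.2097  10.9308 -11.1656  -0.2389 -67.0749 -41.7409] 0.03946760479320865
tool shift units [0.68 2.85 6.84] turn units [-38.92  -0.16   0.25] rows 39 per row [0.017 0.073 0.175] [-0.998 -0.004  0.006] dist 0.149
tool shift units [0.68 2.85 6.84] turn units [0.34 0.16 0.1 ] rows 7 per row [0.097 0.408 0.976] [0.049 0.023 0.014] dist 0.149
```

>>> {"fn": "arm_command", "kwargs": {"plan": [{"dx":0.05,"dy":0.41,"dz":0.97,"wx":0.05,"wy":0.02,"wz":0.02},{"dx":0.05,"dy":0.41,"dz":0.97,"wx":0.05,"wy":0.02,"wz":0.02},{"dx":0.05,"dy":0.41,"dz":0.97,"wx":0.05,"wy":0.02,"wz":0.02},{"dx":0.05,"dy":0.41,"dz":0.97,"wx":0.05,"wy":0.02,"wz":0.02},{"dx":0.05,"dy":0.41,"dz":0.97,"wx":0.05,"wy":0.02,"wz":0.02},{"dx":0.05,"dy":0.41,"dz":0.97,"wx":0.05,"wy":0.02,"wz":0.02},{"dx":0.05,"dy":0.4,"dz":0.8,"wx":0.05,"wy":0.02,"wz":0},{"dx":0,"dy":0,"dz":0,"wx":0,"wy":0,"wz":0}]}}

```text
time_s: 7.62
tcp_pos: [0.4544, 0.3897, 0.2446]
eef_rot: [-46.3, 89.5, 44.9]
contact_force: [-0.2, -0.2, -1.0]
gripper_width: 0.0395
```

Run:
```python
from h import *
np.set_printoptions(precision=4,suppress=True)
m,f,pp,d,X=shot("wrist","g_wrist")
s,p,R=pose();print(p,s["joints"],s["gripper_width"])
th=np.radians(1.8)
go([0.4567,0.3885,0.153],Rdown(-np.cos(th),-np.sin(th)))
```

```text
[0.4548 0.3888 0.2447] [ 59.3075  12.8216  -9.2356   0.1455 -67.4532 -58.1447] 0.039196915342812944
tool shift units [ 4.59 -0.06 -0.04] turn units [-0.13  0.07  0.08] rows 5 per row [ 0.917 -0.013 -0.009] [-0.025  0.015  0.016] dist 0.092
```

View pics/g_wrist.png

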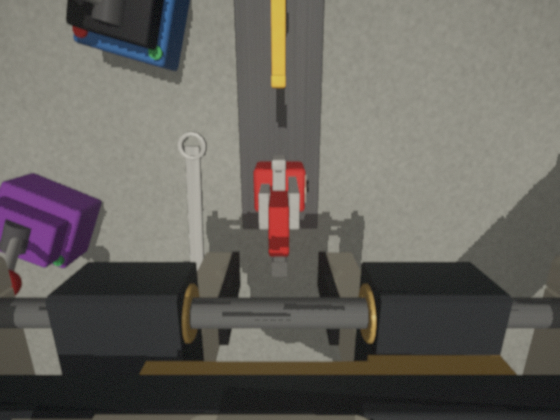

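The wrist view shows the tab at (279,230), centred between the fingers, with the yellow rail straight ahead at (278,40). I'll measure the tab and rail from the wrist depth.

Run:
```python
from h import *
np.set_printoptions(precision=4,suppress=True)
m,f=K("wrist"); p,d=r.capture("wrist"); X=cloud(m,f,d)
ok=(d>0)&(np.mgrid[0:420,0:560][0]<262)
def box(zl,zh,x0,x1,y0,y1):
    b=ok&(X[...,2]>zl)&(X[...,2]<zh)&(X[...,0]>x0)&(X[...,0]<x1)&(X[...,1]>y0)&(X[...,1]<y1); return X[b]
for nm,a in dict(tab=(0.173,0.19,.42,.49,.35,.43),yel=(0.12,0.134,.42,.49,.15,.3),stopY=(.134,.15,.42,.49,.15,.31),gstop=(.134,.15,.42,.49,.33,.355),grey=(.12,.134,.42,.49,.33,.367)).items():
    q=box(*a)
    if len(q)>5: print(nm,len(q),q.mean(0),q.min(0),q.max(0),cv2.minAreaRect(q[:,:2].astype(np.float32)))
```

```text
tab 1112 [0.456  0.3893 0.1818] [0.4488 0.373  0.173 ] [0.4634 0.4085 0.1841] ((0.456120103597641, 0.39072754979133606), (0.013873567804694176, 0.03534312918782234), 1.4852566719055176)
yel 1084 [0.4593 0.266  0.1293] [0.4538 0.2424 0.127 ] [0.4648 0.2993 0.1318] ((0.45932266116142273, 0.27095118165016174), (0.009570223279297352, 0.056990522891283035), 1.5407296419143677)
stopY 176 [0.4585 0.2958 0.1429] [0.454  0.2918 0.1382] [0.463  0.2998 0.145 ] ((0.45850566029548645, 0.2958136796951294), (0.00895442720502615, 0.007772679906338453), 1.4015337228775024)
gstop 116 [0.457  0.3518 0.1425] [0.4525 0.3494 0.1341] [0.4616 0.3549 0.1449] ((0.4569953680038452, 0.3521063029766083), (0.009031410329043865, 0.005391117185354233), 1.4052194356918335)
grey 153 [0.4568 0.3602 0.1289] [0.452  0.3494 0.1208] [0.4619 0.367  0.1339] ((0.4569580852985382, 0.3582465350627899), (0.009535806253552437, 0.017533419653773308), 1.214582920074463)
```

Run:
```python
from h import *
np.set_printoptions(precision=3,suppress=True)
m,f=K("top"); p,d=r.capture("top"); X=cloud(m,f,d)
print(f,proj(m,f,[[.4585,.2998,.142],[.4585,.210,.128],[.4585,.288,.142],[.461,.198,.128],[.456,.4085,.1815],[.456,.373,.1815]]))
for v in (267,268,269,270):
    print(v,[(u,X[v,u].round(3).tolist(),p[v,u].tolist()) for u in range(180,236,3)])
im=p[240:290,120:240,::-1].copy()
cv2.imwrite("pics/h.png",cv2.resize(im,None,fx=6,fy=6,interpolation=cv2.INTER_NEAREST))
```

```text
531.1039658965954 [[184.015 266.679]
 [222.237 270.244]
 [188.945 267.072]
 [227.314 269.601]
 [133.971 262.265]
 [149.234 263.483]]
267 [(180, [0.468, 0.336, 0.01], [97, 93, 91]), (183, [0.469, 0.328, 0.009], [96, 93, 89]), (186, [0.458, 0.295, 0.142], [241, 200, 10]), (189, [0.46, 0.29, 0.129], [231, 172, 10]), (192, [0.461, 0.284, 0.123], [241, 196, 10]), (195, [0.461, 0.276, 0.127], [241, 193, 10]), (198, [0.462, 0.269, 0.128], [237, 185, 10]), (201, [0.462, 0.262, 0.127], [235, 181, 10]), (204, [0.462, 0.254, 0.132], [230, 174, 10]), (207, [0.463, 0.247, 0.13], [226, 172, 10]), (210, [0.464, 0.24, 0.13], [224, 180, 10]), (213, [0.465, 0.233, 0.126], [225, 179, 34]), (216, [0.465, 0.225, 0.133], [211, 167, 46]), (219, [0.465, 0.218, 0.13], [191, 151, 57]), (222, [0.477, 0.226, 0.009], [140, 115, 71]), (225, [0.467, 0.204, 0.128], [224, 173, 10]), (228, [0.467, 0.197, 0.129], [194, 151, 53]), (231, [0.479, 0.202, 0.009], [103, 98, 94]), (234, [0.48, 0.195, 0.004], [107, 103, 96])]
268 [(180, [0.465, 0.335, 0.014], [98, 94, 89]), (183, [0.466, 0.328, 0.011], [99, 94, 90]), (186, [0
[... 1807 characters left out ...]
, 105, 29]), (192, [0.463, 0.304, 0.01], [180, 141, 41]), (195, [0.455, 0.277, 0.118], [175, 132, 30]), (198, [0.455, 0.268, 0.126], [185, 136, 10]), (201, [0.455, 0.261, 0.13], [191, 140, 10]), (204, [0.456, 0.254, 0.127], [223, 167, 10]), (207, [0.456, 0.246, 0.131], [228, 171, 10]), (210, [0.457, 0.239, 0.131], [240, 210, 10]), (213, [0.457, 0.232, 0.128], [240, 204, 10]), (216, [0.458, 0.225, 0.128], [240, 210, 10]), (219, [0.458, 0.217, 0.132], [241, 203, 10]), (222, [0.459, 0.21, 0.132], [217, 164, 10]), (225, [0.459, 0.203, 0.132], [240, 192, 10]), (228, [0.461, 0.197, 0.123], [206, 149, 10]), (231, [0.467, 0.197, 0.057], [125, 99, 55]), (234, [0.473, 0.195, -0.003], [122, 116, 107])]
```

View pics/h.png

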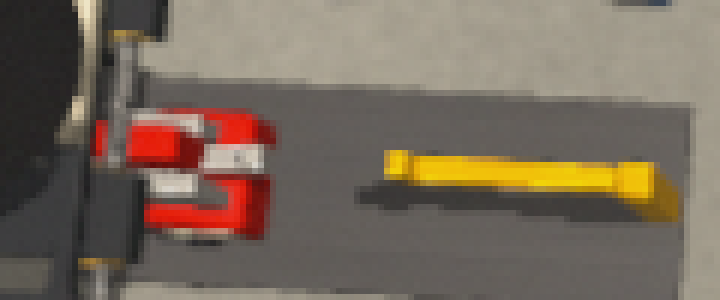

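Run:
```python
from h import *
th=np.radians(1.5)
print(pose()[1]);go([0.4561,0.3905,0.153],Rdown(-np.cos(th),-np.sin(th)))
```

```text
[0.45559199 0.3873205  0.24479182]
tool shift units [4.59 0.   0.13] turn units [-0.08  0.07  0.08] rows 5 per row [0.918 0.    0.026] [-0.016  0.014  0.016] dist 0.092
```

>>> {"fn": "arm_command", "kwargs": {"plan": [{"dx":0.9,"dy":0,"dz":0.05,"wx":-0.08,"wy":0.07,"wz":0.08},{"dx":0.9,"dy":0,"dz":0.05,"wx":0,"wy":0,"wz":0},{"dx":0.9,"dy":0,"dz":0.05,"wx":0,"wy":0,"wz":0},{"dx":0.8,"dy":0,"dz":0,"wx":0,"wy":0,"wz":0},{"dx":0.6,"dy":0,"dz":0,"wx":0,"wy":0,"wz":0},{"dx":0.3,"dy":0,"dz":0,"wx":0,"wy":0,"wz":0},{"dx":0,"dy":0,"dz":0,"wx":0,"wy":0,"wz":0}]}}

```text
time_s: 8.35
tcp_pos: [0.4591, 0.3856, 0.157]
eef_rot: [-46.2, 89.6, 45.1]
contact_force: [-0.5, 0.1, 0.5]
gripper_width: 0.0397
```

Run:
```python
from h import *
th=np.radians(1.5)
s,p,R=pose();print(p,s["contact_force"]);go([0.4561,0.3905,0.153],Rdown(-np.cos(th),-np.sin(th)))
```

```text
[0.45910175 0.38562458 0.15704562] [-0.48907955  0.06432113  0.49500203]
tool shift units [0.2  0.15 0.25] turn units [-0.06  0.06  0.06] rows 1 per row [0.203 0.146 0.246] [-0.058  0.059  0.062] dist 0.007
```

>>> {"fn": "arm_command", "kwargs": {"plan": [{"dx":0.2,"dy":0.15,"dz":0.25,"wx":0,"wy":0,"wz":0},{"dx":0,"dy":0,"dz":0,"wx":0,"wy":0,"wz":0}]}}

```text
time_s: 8.52
tcp_pos: [0.4567, 0.3901, 0.1537]
eef_rot: [-47.7, 89.6, 43.4]
contact_force: [-0.8, -0.5, -0.6]
gripper_width: 0.0395
```

Run:
```python
from h import *
th=np.radians(1.5)
s,p,R=pose();print(p,s["contact_force"]);go([0.4561,0.3905,0.153],Rdown(-np.cos(th),-np.sin(th)))
m,f,pp,d,X=shot("wrist","i_wrist")
```

```text
[0.45669285 0.39006871 0.15374025] [-0.76196563 -0.48832073 -0.62276985]
tool shift units [0.04 0.03 0.02] turn units [-0.08  0.06  0.07] rows 1 per row [0.037 0.029 0.022] [-0.078  0.065  0.072] dist 0.001
```

View pics/i_wrist.png

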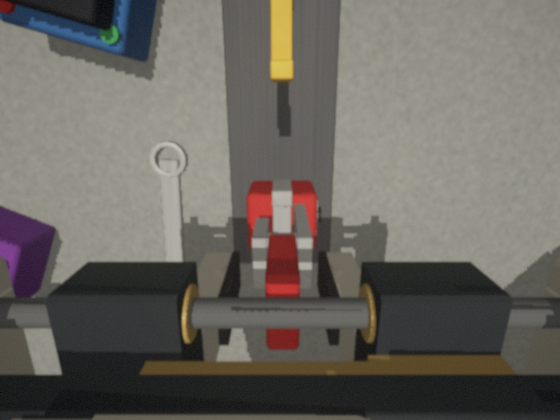

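The tab (283,290) sits between the pads, so I'll close.

>>> {"fn": "arm_command", "kwargs": {"plan": [{"dx":0,"dy":0,"dz":0,"wx":-0.08,"wy":0.06,"wz":0.07},{"dx":0,"dy":0,"dz":0,"wx":0,"wy":0,"wz":0},{"dx":0,"dy":0,"dz":0,"wx":0,"wy":0,"wz":0},{"dx":0,"dy":0,"dz":0,"wx":0,"wy":0,"wz":0},{"dx":0,"dy":0,"dz":0,"wx":0,"wy":0,"wz":0}], "fingers": 1, "force": 40}}

```text
time_s: 8.98
tcp_pos: [0.4576, 0.3914, 0.1572]
eef_rot: [-35.7, 89.7, 55.9]
contact_force: [-4.5, 0.8, -1.6]
gripper_width: 0.0134
```

Run:
```python
from h import *
th=np.radians(1.5)
s,p,R=pose();print(p,s["contact_force"],s["gripper_width"]);go([0.4561,0.3905,0.153],Rdown(-np.cos(th),-np.sin(th)))
```

```text
[0.45761621 0.39142766 0.15722956] [-4.47746383  0.8248998  -1.55910691] 0.013447931360860386
tool shift units [ 0.21  0.08 -0.04] turn units [0.03 0.05 0.03] rows 1 per row [ 0.211  0.078 -0.045] [0.028 0.045 0.033] dist 0.005
```

>>> {"fn": "arm_command", "kwargs": {"plan": [{"dx":-0.4,"dy":0,"dz":0,"wx":0,"wy":0,"wz":0},{"dx":-0.4,"dy":0,"dz":0,"wx":0,"wy":0,"wz":0},{"dx":-0.3,"dy":0,"dz":0,"wx":0,"wy":0,"wz":0},{"dx":0,"dy":0,"dz":0,"wx":0,"wy":0,"wz":0}]}}

```text
time_s: 9.32
tcp_pos: [0.457, 0.3908, 0.1806]
eef_rot: [-29.1, 89.9, 62.5]
contact_force: [1.6, 0.5, -2.6]
gripper_width: 0.0136
```

```bash
cat > look.py <<'E'
from h import *
import sys
np.set_printoptions(precision=4,suppress=True)
s,p,R=pose();print(p,s["contact_force"],s["gripper_width"],s["time_s"],R.as_matrix()[:,1])
m,f,pp,d,X=shot("side",sys.argv[1])
cv2.imwrite(f"pics/{sys.argv[1]}c.png",cv2.resize(pp[110:230,150:310,::-1],None,fx=4.8,fy=4.8,interpolation=cv2.INTER_CUBIC))
E
python3 look.py j
```

```text
[0.457  0.3908 0.1806] [ 1.5755  0.5401 -2.63  ] 0.01358637891691243 9.3167 [-0.9996 -0.0282 -0.0012]
```

View pics/jc.png

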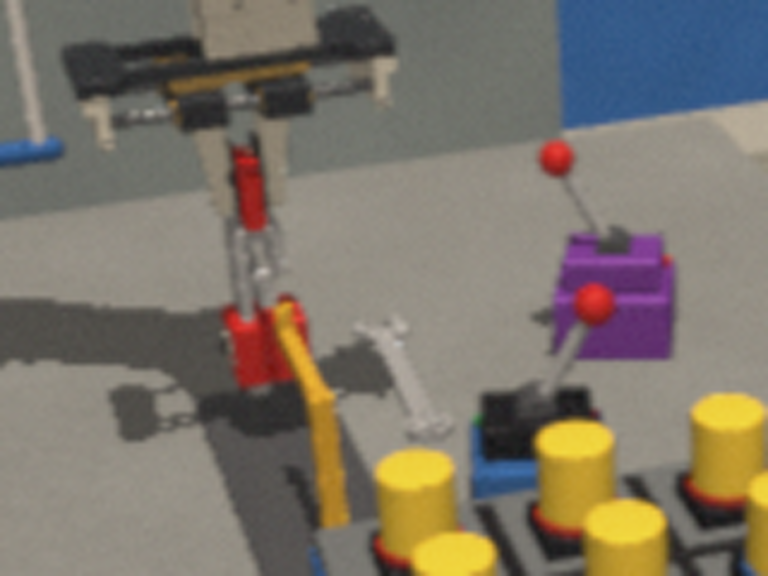

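>>> {"fn": "arm_command", "kwargs": {"plan": [{"dx":0,"dy":0,"dz":-0.5,"wx":0,"wy":0,"wz":0},{"dx":0,"dy":0,"dz":-0.5,"wx":0,"wy":0,"wz":0},{"dx":0,"dy":0,"dz":-0.5,"wx":0,"wy":0,"wz":0},{"dx":0,"dy":0,"dz":-0.5,"wx":0,"wy":0,"wz":0}]}}

```text
time_s: 9.7
tcp_pos: [0.4575, 0.3488, 0.1792]
eef_rot: [-7.2, 89.9, 84.5]
contact_force: [-0.9, 0.6, -2.6]
gripper_width: 0.0132
```

Run:
```python
from h import *
th=np.radians(1.5)
s,p,R=pose();print(p,s["contact_force"],s["gripper_width"]);go([0.4606,0.254,0.182],Rdown(-np.cos(th),-np.sin(th)))
```

```text
[0.45752906 0.34884397 0.1792436 ] [-0.90393414  0.56781132 -2.60496485] 0.013176751451688626
tool shift units [-0.15 -0.01 -4.74] turn units [0.04 0.02 0.  ] rows 5 per row [-0.029 -0.003 -0.949] [0.008 0.005 0.001] dist 0.095
```

>>> {"fn": "arm_command", "kwargs": {"plan": [{"dx":-0.05,"dy":0,"dz":-0.6,"wx":0,"wy":0,"wz":0},{"dx":-0.05,"dy":0,"dz":-0.6,"wx":0,"wy":0,"wz":0},{"dx":-0.05,"dy":0,"dz":-0.6,"wx":0,"wy":0,"wz":0},{"dx":0,"dy":0,"dz":-0.6,"wx":0,"wy":0,"wz":0},{"dx":0,"dy":0,"dz":-0.6,"wx":0,"wy":0,"wz":0},{"dx":0,"dy":0,"dz":-0.6,"wx":0,"wy":0,"wz":0},{"dx":0,"dy":0,"dz":-0.6,"wx":0,"wy":0,"wz":0},{"dx":0,"dy":0,"dz":-0.4,"wx":0,"wy":0,"wz":0}]}}

```text
time_s: 10.37
tcp_pos: [0.4597, 0.2443, 0.1825]
eef_rot: [4.8, 89.9, 96.4]
contact_force: [0.2, 0.2, -2.9]
gripper_width: 0.014
```

```bash
python3 look.py k
python3 - <<'E'
from h import *
th=np.radians(1.5)
go([0.4606,0.254,0.157],Rdown(-np.cos(th),-np.sin(th)))
m,f,pp,d,X=shot("top","k_top")
cv2.imwrite("pics/k_topc.png",cv2.resize(pp[200:310,120:270,::-1],None,fx=5,fy=5,interpolation=cv2.INTER_CUBIC))
E
```

```text
[0.4597 0.2443 0.1825] [ 0.1518  0.191  -2.889 ] 0.013999713724533307 10.3667 [-0.9996 -0.0274  0.0001]
tool shift units [ 1.27 -0.07  0.53] turn units [ 0.01  0.01 -0.01] rows 2 per row [ 0.637 -0.036  0.267] [ 0.005  0.006 -0.003] dist 0.028
```

View pics/kc.png

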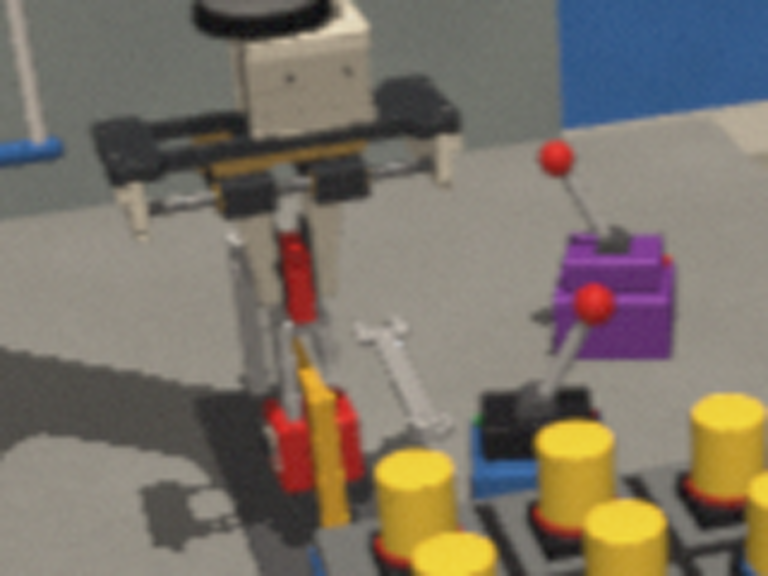

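View pics/k_topc.png

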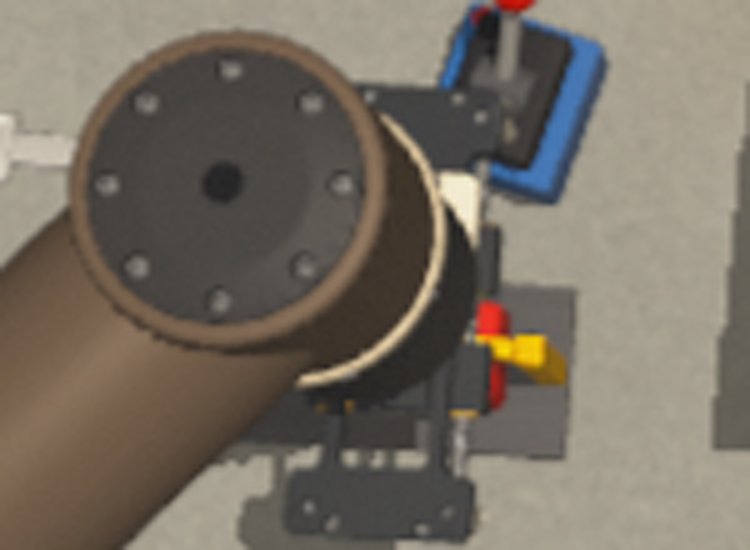

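The side crop shows the hook straddling the yellow rail from above. I'll shift 9 mm back toward the stop and lower.

>>> {"fn": "arm_command", "kwargs": {"plan": [{"dx":0,"dy":-0.03,"dz":0.45,"wx":0,"wy":0,"wz":0},{"dx":0.3,"dy":0,"dz":0,"wx":0,"wy":0,"wz":0},{"dx":0.3,"dy":0,"dz":0,"wx":0,"wy":0,"wz":0},{"dx":0.3,"dy":0,"dz":0,"wx":0,"wy":0,"wz":0},{"dx":0.2,"dy":0,"dz":0,"wx":0,"wy":0,"wz":0},{"dx":0.1,"dy":0,"dz":0,"wx":0,"wy":0,"wz":0}]}}

```text
time_s: 10.97
tcp_pos: [0.4609, 0.2563, 0.1569]
eef_rot: [-28.2, 89.9, 63.5]
contact_force: [-14.5, -5.3, 35.6]
gripper_width: 0.0136
```

```bash
python3 look.py l
```

```text
[0.4609 0.2563 0.1569] [-14.4921  -5.3392  35.6349] 0.013590113109178553 10.9667 [-0.9996 -0.0282 -0.0012]
```

View pics/lc.png

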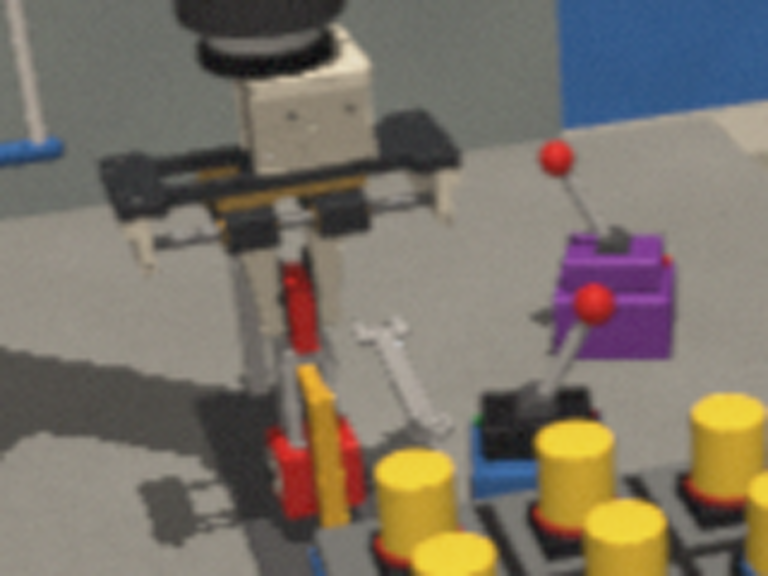

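>>> {"fn": "arm_command", "kwargs": {"plan": [{"dx":-0.12,"dy":0,"dz":0,"wx":0,"wy":0,"wz":0}]}}

```text
time_s: 11.1
tcp_pos: [0.4606, 0.2563, 0.1589]
eef_rot: [-16.9, 89.9, 74.8]
contact_force: [-0.5, -1.0, -3.1]
gripper_width: 0.0139
```

>>> {"fn": "arm_command", "kwargs": {"plan": [{"dx":0,"dy":0,"dz":0,"wx":0,"wy":0,"wz":0},{"dx":0,"dy":0,"dz":0,"wx":0,"wy":0,"wz":0},{"dx":0,"dy":0,"dz":0,"wx":0,"wy":0,"wz":0},{"dx":0,"dy":0,"dz":0,"wx":0,"wy":0,"wz":0}], "fingers": 0.1}}

```text
time_s: 11.43
tcp_pos: [0.4616, 0.2573, 0.1597]
eef_rot: [-47.6, 89.8, 44.1]
contact_force: [1.8, -0.9, 0.7]
gripper_width: 0.035
```

>>> {"fn": "arm_command", "kwargs": {"plan": [{"dx":-0.5,"dy":0,"dz":0,"wx":0,"wy":0,"wz":0},{"dx":-0.8,"dy":0,"dz":0,"wx":0,"wy":0,"wz":0},{"dx":-1,"dy":0,"dz":0,"wx":0,"wy":0,"wz":0},{"dx":-1,"dy":0,"dz":0,"wx":0,"wy":0,"wz":0},{"dx":-0.8,"dy":0,"dz":0,"wx":0,"wy":0,"wz":0}]}}

```text
time_s: 11.85
tcp_pos: [0.4601, 0.2554, 0.2437]
eef_rot: [140.7, 89.8, -127.6]
contact_force: [0.1, 1.0, -0.6]
gripper_width: 0.0395
```

```bash
python3 look.py m
python3 - <<'E'
from h import *
np.set_printoptions(precision=4,suppress=True)
m,f,p,d,X=shot("wrist","m_wrist")
ok=(d>0)&(np.mgrid[0:420,0:560][0]<262)
b=ok&(X[...,2]>.173)&(X[...,2]<.19)&(abs(X[...,0]-.46)<.04)&(abs(X[...,1]-.255)<.05);q=X[b]
print(len(q),q.mean(0),cv2.minAreaRect(q[:,:2].astype(np.float32)))
E
```

```text
[0.4601 0.2554 0.2437] [ 0.0773  0.9569 -0.6287] 0.03954317296502762 11.85 [-0.9996 -0.0293  0.0023]
1095 [0.4618 0.2544 0.1818] ((0.4616580903530121, 0.25582656264305115), (0.01365713868290186, 0.03549836203455925), 1.6162958145141602)
```

View pics/mc.png

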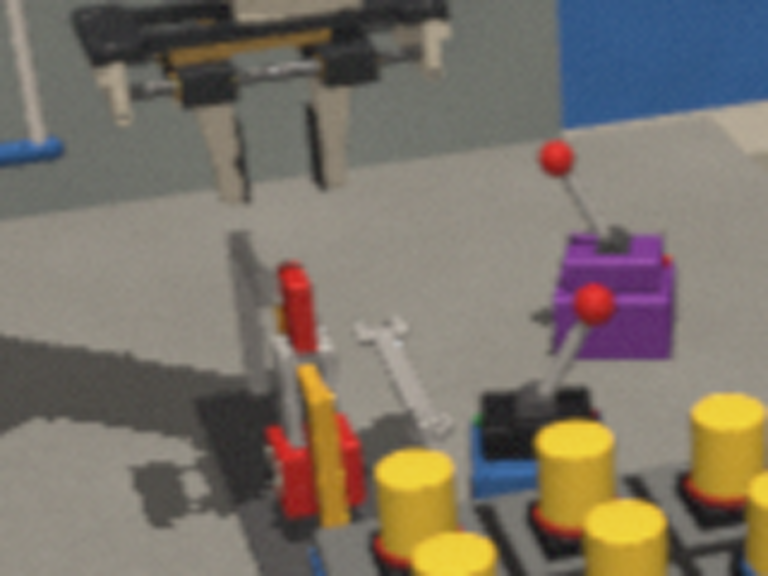

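View pics/m_wrist.png

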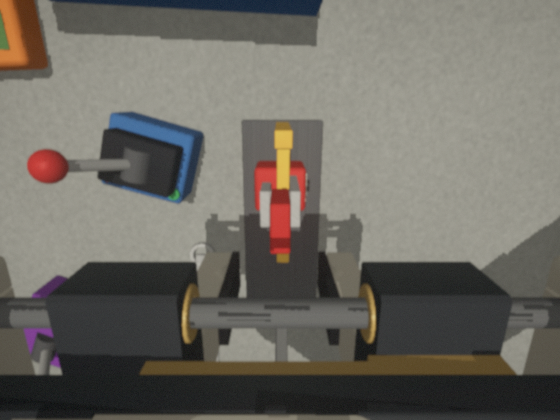

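The lock-out hangs on the yellow rail: tab at (0.462, 0.256), top at 0.182, level. Both end stops are cleared and the isolator is over. Next come the cells, so I'll measure the cap grid, crate and bottle.

```bash
cat > cr.py <<'E'
from h import *
def crate(p,d,X):
    hsv=cv2.cvtColor(p,cv2.COLOR_RGB2HSV); 
    g=(hsv[...,0]>45)&(hsv[...,0]<80)&(hsv[...,1]>120)&(d>0)&(X[...,2]>0.079)&(X[...,2]<0.092)&(X[...,1]<-0.1)
    q=X[g]; return cv2.minAreaRect(q[:,:2].astype(np.float32)),len(q)
E
python3 - <<'E'
from cr import *
np.set_printoptions(precision=4,suppress=True)
m,f,p,d,X=shot("top","n_top")
print(crate(p,d,X))
m2,f2,p2,d2,X2=shot("side","n_side"); print(crate(p2,d2,X2))
b=(d2>0)&(X2[...,2]>0.03)&(X2[...,2]<0.12)&(X2[...,0]>0.62)&(X2[...,1]<-0.12)&(X2[...,1]>-0.3);print("bottle side",X2[b].mean(0),X2[b].min(0),X2[b].max(0))
b=(d>0)&(X[...,2]>0.04)&(X[...,2]<0.2)&(X[...,0]>0.62)&(X[...,1]<-0.12)&(X[...,1]>-0.3);print("bottle top",X[b].mean(0),X[b].min(0),X[b].max(0))
G=np.array([[.6464,.0351],[.6449,-.0481],[.5628,.037],[.5614,-.0465],[.4791,.0386],[.4776,-.0448]])
L=np.array([[.084,.042],[.084,-.042],[0,.042],[0,-.042],[-.084,.042],[-.084,-.042]])
c=G.mean(0);H=L.T@(G-c);th=np.arctan2(H[0,1]-H[1,0],H[0,0]+H[1,1]);Rm=np.array([[np.cos(th),-np.sin(th)],[np.sin(th),np.cos(th)]])
P=L@Rm.T+c;print(c,np.degrees(th));print(P, G-P)
go([P[5,0],P[5,1],0.235],Rdown(-np.cos(th),-np.sin(th)))
E
```

```text
(((0.5088105201721191, -0.25655609369277954), (0.2834413945674896, 0.21538075804710388), 2.094956159591675), 947)
(((0.50835120677948, -0.2588615417480469), (0.2829999029636383, 0.21791310608386993), 1.8568934202194214), 1643)
bottle side [ 0.6947 -0.2227  0.0693] [ 0.6205 -0.2999  0.03  ] [ 0.7894 -0.1475  0.12  ]
bottle top [ 0.7143 -0.2031  0.1101] [ 0.6202 -0.2996  0.04  ] [ 0.7907 -0.1439  0.197 ]
[ 0.562  -0.0048] -1.1217146360206605
[[ 0.6468  0.0356]
 [ 0.6452 -0.0484]
 [ 0.5629  0.0372]
 [ 0.5612 -0.0468]
 [ 0.4789  0.0389]
 [ 0.4772 -0.0451]] [[-0.0004 -0.0005]
 [-0.0003  0.0003]
 [-0.0001 -0.0002]
 [ 0.0002  0.0003]
 [ 0.0002 -0.0003]
 [ 0.0004  0.0003]]
tool shift units [  0.4   -0.43 -15.05] turn units [ 0.61 -0.03 -0.03] rows 16 per row [ 0.025 -0.027 -0.941] [ 0.038 -0.002 -0.002] dist 0.301
```

The crate has been knocked about 5 cm since the start and is now at (0.5086, −0.2577), yaw 2°. It is still upright and clear of the tray and bottle. Moving to the first cell.

>>> {"fn": "arm_command", "kwargs": {"plan": [{"dx":0,"dy":-0.03,"dz":-0.94,"wx":0.04,"wy":0,"wz":0},{"dx":0,"dy":-0.03,"dz":-0.94,"wx":0.04,"wy":0,"wz":0},{"dx":0,"dy":-0.03,"dz":-0.94,"wx":0.04,"wy":0,"wz":0},{"dx":0,"dy":-0.03,"dz":-0.94,"wx":0.04,"wy":0,"wz":0},{"dx":0,"dy":-0.03,"dz":-0.94,"wx":0.04,"wy":0,"wz":0},{"dx":0,"dy":-0.03,"dz":-0.94,"wx":0.04,"wy":0,"wz":0},{"dx":0,"dy":-0.03,"dz":-0.94,"wx":0.04,"wy":0,"wz":0},{"dx":0,"dy":-0.03,"dz":-0.94,"wx":0.04,"wy":0,"wz":0},{"dx":0,"dy":-0.03,"dz":-0.94,"wx":0.04,"wy":0,"wz":0},{"dx":0,"dy":-0.03,"dz":-0.94,"wx":0.04,"wy":0,"wz":0},{"dx":0,"dy":-0.03,"dz":-0.94,"wx":0.04,"wy":0,"wz":0},{"dx":0,"dy":-0.03,"dz":-0.94,"wx":0.04,"wy":0,"wz":0},{"dx":0,"dy":-0.03,"dz":-0.94,"wx":0.04,"wy":0,"wz":0},{"dx":0,"dy":-0.03,"dz":-0.94,"wx":0.04,"wy":0,"wz":0},{"dx":0,"dy":-0.03,"dz":-0.94,"wx":0.04,"wy":0,"wz":0},{"dx":0,"dy":0,"dz":-0.6,"wx":0,"wy":0,"wz":0}], "fingers": -0.4}}

```text
time_s: 13.38
tcp_pos: [0.4622, -0.0532, 0.2325]
eef_rot: [117.9, 88.5, -153.1]
contact_force: [1.1, 0.1, -0.6]
gripper_width: 0.061
```

```bash
cat > g.py <<'E'
from h import *
import sys
np.set_printoptions(precision=4,suppress=True)
a=[float(v) for v in sys.argv[1:4]]
s,p,R=pose();print(p,"F",s["contact_force"],"w",round(s["gripper_width"],4),"t",s["time_s"])
th=np.radians(float(sys.argv[4]) if len(sys.argv)>4 else -1.1)
go(a,Rdown(-np.cos(th),-np.sin(th)))
E
python3 g.py .4772 -.0451 .139; python3 -c "
from h import *
shot('wrist','o_wrist')"
```

```text
[ 0.4622 -0.0532  0.2325] F [ 1.0536  0.1133 -0.5882] w 0.061 t 13.3833
tool shift units [ 4.65 -0.85  0.48] turn units [ 0.01 -0.16 -0.29] rows 5 per row [ 0.93  -0.17   0.095] [ 0.003 -0.031 -0.059] dist 0.095
```

View pics/o_wrist.png

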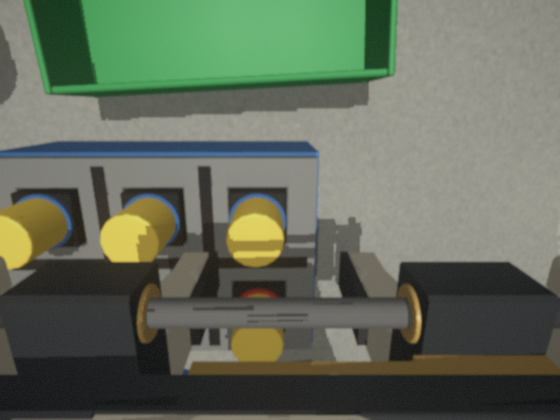

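>>> {"fn": "arm_command", "kwargs": {"plan": [{"dx":0,"dy":-0.43,"dz":0.24,"wx":0,"wy":-0.08,"wz":-0.15},{"dx":0,"dy":-0.42,"dz":0.24,"wx":0,"wy":-0.08,"wz":-0.14},{"dx":0.5,"dy":0,"dz":0,"wx":0,"wy":0,"wz":0},{"dx":0.6,"dy":0,"dz":0,"wx":0,"wy":0,"wz":0}]}}

```text
time_s: 13.77
tcp_pos: [0.4815, -0.044, 0.2092]
eef_rot: [-59.0, 89.8, 29.9]
contact_force: [0.4, -0.3, -0.4]
gripper_width: 0.0616
```

```bash
python3 g.py .4772 -.0451 .139
```

```text
[ 0.4815 -0.044   0.2092] F [ 0.3665 -0.2716 -0.3971] w 0.0616 t 13.7667
tool shift units [ 3.51  0.22 -0.07] turn units [-0.02  0.02  0.04] rows 4 per row [ 0.878  0.056 -0.017] [-0.004  0.006  0.01 ] dist 0.07
```

>>> {"fn": "arm_command", "kwargs": {"plan": [{"dx":0.6,"dy":0.2,"dz":-0.05,"wx":0,"wy":0,"wz":0},{"dx":0.8,"dy":0.05,"dz":0,"wx":0,"wy":0,"wz":0},{"dx":0.8,"dy":0,"dz":0,"wx":0,"wy":0,"wz":0},{"dx":0.7,"dy":0,"dz":0,"wx":0,"wy":0,"wz":0},{"dx":0.4,"dy":0,"dz":0,"wx":0,"wy":0,"wz":0},{"dx":0,"dy":0,"dz":0,"wx":0,"wy":0,"wz":0}]}}

```text
time_s: 14.27
tcp_pos: [0.4751, -0.0401, 0.1336]
eef_rot: [40.9, 89.8, 130.0]
contact_force: [-0.2, 0.2, 0.3]
gripper_width: 0.0612
```

```bash
python3 g.py .4772 -.0451 .139
```

```text
[ 0.4751 -0.0401  0.1336] F [-0.1504  0.1903  0.2771] w 0.0612 t 14.2667
tool shift units [-0.27 -0.11 -0.25] turn units [ 0.05  0.03 -0.02] rows 1 per row [-0.271 -0.106 -0.249] [ 0.047  0.027 -0.024] dist 0.008
```

>>> {"fn": "arm_command", "kwargs": {"plan": [{"dx":-0.25,"dy":-0.1,"dz":-0.25,"wx":0.05,"wy":0,"wz":0},{"dx":0,"dy":0,"dz":0,"wx":0,"wy":0,"wz":0}]}}

```text
time_s: 14.43
tcp_pos: [0.4772, -0.0446, 0.1384]
eef_rot: [70.7, 89.8, 159.7]
contact_force: [0.5, 0.8, 0.1]
gripper_width: 0.0614
```

```bash
python3 g.py .4772 -.0451 .139;python3 -c "
from h import *
shot('wrist','p_wrist')"
```

```text
[ 0.4772 -0.0446  0.1384] F [0.4656 0.8254 0.1482] w 0.0614 t 14.4333
tool shift units [-0.03 -0.   -0.02] turn units [ 0.02  0.02 -0.05] rows 1 per row [-0.031 -0.002 -0.023] [ 0.019  0.016 -0.047] dist 0.001
```

View pics/p_wrist.png

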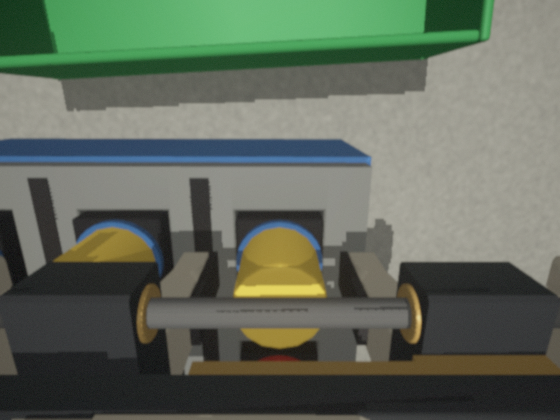

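The cap (280,290) is centred between the pads. I'll close and lift.

>>> {"fn": "arm_command", "kwargs": {"plan": [{"dx":0,"dy":0,"dz":0,"wx":0,"wy":0,"wz":0},{"dx":0,"dy":0,"dz":0,"wx":0,"wy":0,"wz":0},{"dx":0,"dy":0,"dz":0,"wx":0,"wy":0,"wz":0},{"dx":0,"dy":0,"dz":0,"wx":0,"wy":0,"wz":0}], "fingers": 1, "force": 45}}

```text
time_s: 14.82
tcp_pos: [0.4785, -0.0443, 0.1406]
eef_rot: [-15.1, 89.8, 73.8]
contact_force: [-0.8, 0.7, 1.2]
gripper_width: 0.0404
```

>>> {"fn": "arm_command", "kwargs": {"plan": [{"dx":-0.4,"dy":0,"dz":0,"wx":0,"wy":0,"wz":0},{"dx":-0.7,"dy":0,"dz":0,"wx":0,"wy":0,"wz":0},{"dx":-0.8,"dy":0,"dz":0,"wx":0,"wy":0,"wz":0},{"dx":-0.8,"dy":0,"dz":0,"wx":0,"wy":0,"wz":0},{"dx":-0.8,"dy":0,"dz":0,"wx":0,"wy":0,"wz":0},{"dx":-0.8,"dy":0,"dz":0,"wx":0,"wy":0,"wz":0},{"dx":-0.8,"dy":0,"dz":0,"wx":0,"wy":0,"wz":0},{"dx":-0.8,"dy":0,"dz":0,"wx":0,"wy":0,"wz":0}]}}

```text
time_s: 15.48
tcp_pos: [0.4765, -0.0446, 0.2622]
eef_rot: [32.9, 89.7, 121.7]
contact_force: [0.3, 0.7, -3.6]
gripper_width: 0.0392
```

```bash
python3 g.py .4559 -.3256 .26 0
```

```text
[ 0.4765 -0.0446  0.2622] F [ 0.319   0.6933 -3.6323] w 0.0392 t 15.4833
tool shift units [  0.05   0.74 -14.07] turn units [-0.25  0.06 -0.03] rows 15 per row [ 0.003  0.049 -0.938] [-0.017  0.004 -0.002] dist 0.282
```

>>> {"fn": "arm_command", "kwargs": {"plan": [{"dx":-0.03,"dy":0.05,"dz":-0.6,"wx":0,"wy":0,"wz":0},{"dx":-0.03,"dy":0.05,"dz":-0.9,"wx":0,"wy":0,"wz":0},{"dx":-0.03,"dy":0.05,"dz":-0.9,"wx":0,"wy":0,"wz":0},{"dx":-0.03,"dy":0.05,"dz":-0.9,"wx":0,"wy":0,"wz":0},{"dx":-0.03,"dy":0.05,"dz":-0.9,"wx":0,"wy":0,"wz":0},{"dx":-0.03,"dy":0.05,"dz":-0.9,"wx":-0.05,"wy":0,"wz":0},{"dx":-0.03,"dy":0.05,"dz":-0.9,"wx":-0.05,"wy":0,"wz":0},{"dx":-0.03,"dy":0.05,"dz":-0.9,"wx":-0.05,"wy":0,"wz":0},{"dx":-0.03,"dy":0.05,"dz":-0.9,"wx":-0.05,"wy":0,"wz":0},{"dx":-0.03,"dy":0.05,"dz":-0.9,"wx":-0.05,"wy":0,"wz":0},{"dx":-0.03,"dy":0.05,"dz":-0.9,"wx":0,"wy":0,"wz":0},{"dx":-0.03,"dy":0.05,"dz":-0.9,"wx":0,"wy":0,"wz":0},{"dx":0,"dy":0.05,"dz":-0.9,"wx":0,"wy":0,"wz":0},{"dx":0,"dy":0,"dz":-0.8,"wx":0,"wy":0,"wz":0},{"dx":0,"dy":0,"dz":-0.5,"wx":0,"wy":0,"wz":0},{"dx":0,"dy":0,"dz":-0.2,"wx":0,"wy":0,"wz":0}]}}

```text
time_s: 16.82
tcp_pos: [0.454, -0.3109, 0.2747]
eef_rot: [13.2, 89.2, 103.3]
contact_force: [0.3, -0.3, -3.8]
gripper_width: 0.0393
```

```bash
python3 g.py .4559 -.3256 .138 0; python3 -c "
from cr import *
m,f,p,d,X=shot('side','q_side'); print(crate(p,d,X))
"
```

```text
[ 0.454  -0.3109  0.2747] F [ 0.3156 -0.2527 -3.7637] w 0.0393 t 16.8167
tool shift units [ 6.82 -0.12 -0.83] turn units [ 0.03  0.16 -0.04] rows 7 per row [ 0.975 -0.017 -0.118] [ 0.004  0.024 -0.006] dist 0.137
(((0.5086021423339844, -0.25935494899749756), (0.2836303114891052, 0.21804095804691315), 1.7263858318328857), 1511)
```

View pics/q_side.png

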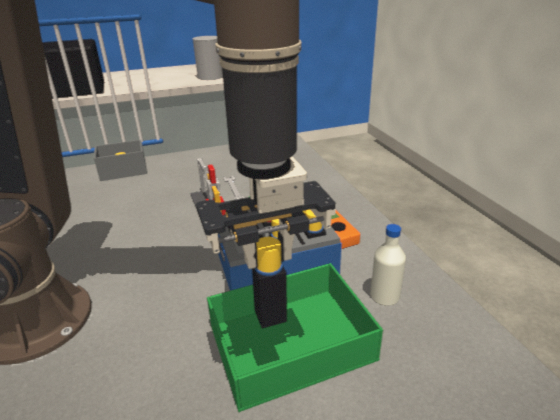

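The side view shows the cell held upright over the crate. I'll lower it.

>>> {"fn": "arm_command", "kwargs": {"plan": [{"dx":0.5,"dy":-0.06,"dz":-0.42,"wx":0,"wy":0.08,"wz":0},{"dx":0.8,"dy":-0.06,"dz":-0.42,"wx":0,"wy":0.08,"wz":0},{"dx":0.9,"dy":0,"dz":0,"wx":0,"wy":0,"wz":0},{"dx":0.9,"dy":0,"dz":0,"wx":0,"wy":0,"wz":0},{"dx":0.9,"dy":0,"dz":0,"wx":0,"wy":0,"wz":0},{"dx":0.8,"dy":0,"dz":0,"wx":0,"wy":0,"wz":0},{"dx":0.6,"dy":0,"dz":0,"wx":0,"wy":0,"wz":0},{"dx":0.3,"dy":0,"dz":0,"wx":0,"wy":0,"wz":0},{"dx":0,"dy":0,"dz":0,"wx":0,"wy":0,"wz":0}]}}

```text
time_s: 17.62
tcp_pos: [0.4562, -0.3247, 0.1517]
eef_rot: [95.8, 89.8, -173.8]
contact_force: [0.7, -0.1, -3.8]
gripper_width: 0.0394
```

```bash
python3 g.py .4559 -.3256 .137 0
```

```text
[ 0.4562 -0.3247  0.1517] F [ 0.6931 -0.094  -3.7947] w 0.0394 t 17.6167
tool shift units [ 0.73  0.01 -0.05] turn units [ 0.08 -0.   -0.04] rows 1 per row [ 0.734  0.014 -0.047] [ 0.078 -0.004 -0.037] dist 0.015
```

>>> {"fn": "arm_command", "kwargs": {"plan": [{"dx":0.35,"dy":0,"dz":0,"wx":0,"wy":0,"wz":0},{"dx":0.25,"dy":0,"dz":0,"wx":0,"wy":0,"wz":0},{"dx":0.1,"dy":0,"dz":0,"wx":0,"wy":0,"wz":0}]}}

```text
time_s: 17.87
tcp_pos: [0.4573, -0.3244, 0.1377]
eef_rot: [140.8, 89.9, -128.7]
contact_force: [-0.1, 0.8, -2.8]
gripper_width: 0.0393
```

>>> {"fn": "arm_command", "kwargs": {"plan": [{"dx":0.12,"dy":0,"dz":0,"wx":0,"wy":0,"wz":0},{"dx":0,"dy":0,"dz":0,"wx":0,"wy":0,"wz":0}]}}

```text
time_s: 18.03
tcp_pos: [0.4583, -0.3253, 0.1381]
eef_rot: [-169.1, 89.8, -78.6]
contact_force: [-0.0, 0.1, -3.5]
gripper_width: 0.0393
```

>>> {"fn": "arm_command", "kwargs": {"plan": [{"dx":0.2,"dy":0,"dz":0,"wx":0,"wy":0,"wz":0}]}}

```text
time_s: 18.12
tcp_pos: [0.4598, -0.3262, 0.1369]
eef_rot: [-147.8, 89.6, -57.2]
contact_force: [-10.1, 7.8, 40.2]
gripper_width: 0.039
```

>>> {"fn": "arm_command", "kwargs": {"plan": [{"dx":-0.1,"dy":0,"dz":0,"wx":0,"wy":0,"wz":0},{"dx":0,"dy":0,"dz":0,"wx":0,"wy":0,"wz":0},{"dx":0,"dy":0,"dz":0,"wx":0,"wy":0,"wz":0},{"dx":-0.4,"dy":0,"dz":0,"wx":0,"wy":0,"wz":0},{"dx":-0.8,"dy":0,"dz":0,"wx":0,"wy":0,"wz":0},{"dx":-0.9,"dy":0,"dz":0,"wx":0,"wy":0,"wz":0},{"dx":-0.9,"dy":0,"dz":0,"wx":0,"wy":0,"wz":0},{"dx":-0.9,"dy":0,"dz":0,"wx":0,"wy":0,"wz":0}], "fingers": -0.4}}

```text
time_s: 18.78
tcp_pos: [0.4594, -0.326, 0.2201]
eef_rot: [-150.8, 89.5, -60.2]
contact_force: [0.2, -0.3, -0.8]
gripper_width: 0.0612
```

```bash
python3 g.py .5612 -.0468 .22;python3 -c "
from cr import *
m,f,p,d,X=shot('side','r_side'); print(crate(p,d,X))
"
```

```text
[ 0.4594 -0.326   0.2201] F [ 0.1594 -0.3372 -0.7822] w 0.0612 t 18.7833
tool shift units [-0.07 -5.24 13.9 ] turn units [ 0.37 -0.09  0.05] rows 14 per row [-0.005 -0.374  0.993] [ 0.027 -0.006  0.004] dist 0.297
(((0.5084203481674194, -0.2595619857311249), (0.2829829752445221, 0.21743784844875336), 1.9084532260894775), 1506)
```

View pics/r_side.png

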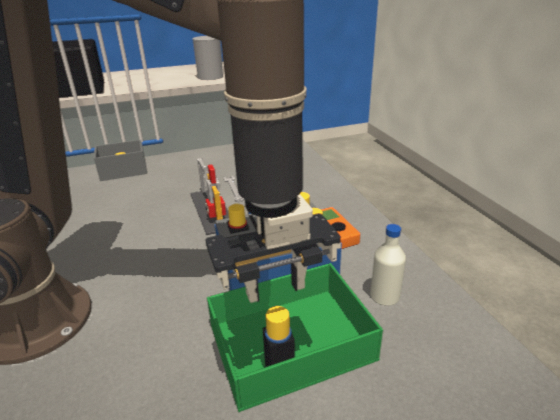

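Cell 1 is standing in the crate (278,335). Next is the middle −y cell.

>>> {"fn": "arm_command", "kwargs": {"plan": [{"dx":0,"dy":-0.37,"dz":0.95,"wx":0.03,"wy":0,"wz":0},{"dx":0,"dy":-0.37,"dz":0.95,"wx":0.03,"wy":0,"wz":0},{"dx":0,"dy":-0.37,"dz":0.95,"wx":0.03,"wy":0,"wz":0},{"dx":0,"dy":-0.37,"dz":0.95,"wx":0.03,"wy":0,"wz":0},{"dx":0,"dy":-0.37,"dz":0.95,"wx":0.03,"wy":0,"wz":0},{"dx":0,"dy":-0.37,"dz":0.95,"wx":0.03,"wy":0,"wz":0},{"dx":0,"dy":-0.37,"dz":0.95,"wx":0.03,"wy":0,"wz":0},{"dx":0,"dy":-0.37,"dz":0.95,"wx":0.03,"wy":0,"wz":0},{"dx":0,"dy":-0.37,"dz":0.95,"wx":0.03,"wy":0,"wz":0},{"dx":0,"dy":-0.37,"dz":0.95,"wx":0.03,"wy":0,"wz":0},{"dx":0,"dy":-0.37,"dz":0.95,"wx":0.03,"wy":0,"wz":0},{"dx":0,"dy":-0.37,"dz":0.95,"wx":0.03,"wy":0,"wz":0},{"dx":0,"dy":-0.37,"dz":0.95,"wx":0.03,"wy":0,"wz":0},{"dx":0,"dy":-0.3,"dz":0.8,"wx":0,"wy":0,"wz":0},{"dx":0,"dy":-0.1,"dz":0.3,"wx":0,"wy":0,"wz":0}]}}

```text
time_s: 20.08
tcp_pos: [0.5741, -0.0488, 0.2327]
eef_rot: [-117.0, 88.5, -28.4]
contact_force: [-0.3, -0.6, -0.2]
gripper_width: 0.0619
```

```bash
python3 g.py .5612 -.0468 .139
```

```text
[ 0.5741 -0.0488  0.2327] F [-0.3297 -0.6342 -0.2075] w 0.0619 t 20.0833
tool shift units [4.67 0.76 0.14] turn units [-0.08 -0.15  0.29] rows 5 per row [0.934 0.152 0.028] [-0.016 -0.03   0.059] dist 0.095
```

>>> {"fn": "arm_command", "kwargs": {"plan": [{"dx":0,"dy":0.38,"dz":0.07,"wx":-0.04,"wy":-0.08,"wz":0.15},{"dx":0.3,"dy":0.38,"dz":0.07,"wx":-0.04,"wy":-0.07,"wz":0.14},{"dx":0.7,"dy":0,"dz":0,"wx":0,"wy":0,"wz":0},{"dx":0.7,"dy":0,"dz":0,"wx":0,"wy":0,"wz":0}]}}

```text
time_s: 20.42
tcp_pos: [0.5588, -0.0447, 0.2003]
eef_rot: [-49.8, 89.8, 39.3]
contact_force: [-0.0, 0.6, 0.2]
gripper_width: 0.0611
```

```bash
python3 g.py .5612 -.0468 .139
```

```text
[ 0.5588 -0.0447  0.2003] F [-0.0267  0.6242  0.1522] w 0.0611 t 20.4167
tool shift units [ 3.06 -0.11 -0.11] turn units [0.04 0.03 0.03] rows 4 per row [ 0.766 -0.028 -0.027] [0.01  0.007 0.009] dist 0.061
```

>>> {"fn": "arm_command", "kwargs": {"plan": [{"dx":0.7,"dy":-0.1,"dz":-0.1,"wx":0,"wy":0,"wz":0},{"dx":0.8,"dy":0,"dz":-0.05,"wx":0,"wy":0,"wz":0},{"dx":0.7,"dy":0,"dz":-0.05,"wx":0,"wy":0,"wz":0},{"dx":0.4,"dy":0,"dz":-0.05,"wx":0,"wy":0,"wz":0},{"dx":0.1,"dy":0,"dz":0,"wx":0,"wy":0,"wz":0},{"dx":0,"dy":0,"dz":0,"wx":0,"wy":0,"wz":0}]}}

```text
time_s: 20.92
tcp_pos: [0.5539, -0.0545, 0.1408]
eef_rot: [49.7, 89.6, 138.5]
contact_force: [-0.1, -0.1, -0.6]
gripper_width: 0.0616
```

```bash
python3 g.py .5612 -.0468 .139
```

```text
[ 0.5539 -0.0545  0.1408] F [-0.118  -0.0967 -0.597 ] w 0.0616 t 20.9167
tool shift units [ 0.09 -0.36  0.39] turn units [-0.02  0.05 -0.06] rows 1 per row [ 0.09  -0.356  0.39 ] [-0.022  0.05  -0.059] dist 0.011
```

>>> {"fn": "arm_command", "kwargs": {"plan": [{"dx":0.1,"dy":-0.36,"dz":0.39,"wx":0,"wy":0.05,"wz":-0.06},{"dx":0,"dy":0,"dz":0,"wx":0,"wy":0,"wz":0}]}}

```text
time_s: 21.08
tcp_pos: [0.5619, -0.0472, 0.1398]
eef_rot: [-93.8, 89.9, -5.1]
contact_force: [1.0, -0.0, 0.8]
gripper_width: 0.0613
```

```bash
python3 g.py .5612 -.0468 .139
```

```text
[ 0.5619 -0.0472  0.1398] F [ 0.9729 -0.0035  0.7984] w 0.0613 t 21.0833
tool shift units [0.04 0.03 0.02] turn units [-0.04 -0.    0.02] rows 1 per row [0.04  0.034 0.018] [-0.039 -0.001  0.02 ] dist 0.001
```

>>> {"fn": "arm_command", "kwargs": {"plan": [{"dx":0,"dy":0,"dz":0,"wx":0,"wy":0,"wz":0},{"dx":0,"dy":0,"dz":0,"wx":0,"wy":0,"wz":0},{"dx":0,"dy":0,"dz":0,"wx":0,"wy":0,"wz":0},{"dx":0,"dy":0,"dz":0,"wx":0,"wy":0,"wz":0}], "fingers": 1, "force": 45}}

```text
time_s: 21.42
tcp_pos: [0.5626, -0.0464, 0.1417]
eef_rot: [-85.5, 89.8, 3.3]
contact_force: [-13.3, 1.9, 5.9]
gripper_width: 0.0403
```

>>> {"fn": "arm_command", "kwargs": {"plan": [{"dx":-0.4,"dy":0,"dz":0,"wx":0,"wy":0,"wz":0},{"dx":-0.7,"dy":0,"dz":0,"wx":0,"wy":0,"wz":0},{"dx":-0.8,"dy":0,"dz":0,"wx":0,"wy":0,"wz":0},{"dx":-0.8,"dy":0,"dz":0,"wx":0,"wy":0,"wz":0},{"dx":-0.8,"dy":0,"dz":0,"wx":0,"wy":0,"wz":0},{"dx":-0.8,"dy":0,"dz":0,"wx":0,"wy":0,"wz":0},{"dx":-0.8,"dy":0,"dz":0,"wx":0,"wy":0,"wz":0},{"dx":-0.7,"dy":0,"dz":0,"wx":0,"wy":0,"wz":0}]}}

```text
time_s: 22.08
tcp_pos: [0.561, -0.0459, 0.2605]
eef_rot: [12.1, 89.9, 100.9]
contact_force: [1.0, 0.2, -3.5]
gripper_width: 0.0395
```

```bash
python3 g.py .5359 -.3228 .26 0
```

```text
[ 0.561  -0.0459  0.2605] F [ 0.9731  0.2096 -3.5271] w 0.0395 t 22.0833
tool shift units [ -0.     0.95 -13.87] turn units [-0.28  0.02 -0.  ] rows 14 per row [-0.     0.068 -0.991] [-0.02   0.002 -0.   ] dist 0.278
```

>>> {"fn": "arm_command", "kwargs": {"plan": [{"dx":0,"dy":0.05,"dz":-0.7,"wx":0,"wy":0,"wz":0},{"dx":0,"dy":0.05,"dz":-0.95,"wx":0,"wy":0,"wz":0},{"dx":0,"dy":0.05,"dz":-0.95,"wx":0,"wy":0,"wz":0},{"dx":0,"dy":0.05,"dz":-0.95,"wx":0,"wy":0,"wz":0},{"dx":0,"dy":0.05,"dz":-0.95,"wx":0,"wy":0,"wz":0},{"dx":0,"dy":0.05,"dz":-0.95,"wx":-0.05,"wy":0,"wz":0},{"dx":0,"dy":0.05,"dz":-0.95,"wx":-0.05,"wy":0,"wz":0},{"dx":0,"dy":0.05,"dz":-0.95,"wx":-0.05,"wy":0,"wz":0},{"dx":0,"dy":0.05,"dz":-0.95,"wx":-0.05,"wy":0,"wz":0},{"dx":0,"dy":0.05,"dz":-0.95,"wx":-0.05,"wy":0,"wz":0},{"dx":0,"dy":0.05,"dz":-0.95,"wx":0,"wy":0,"wz":0},{"dx":0,"dy":0.05,"dz":-0.95,"wx":0,"wy":0,"wz":0},{"dx":0,"dy":0.05,"dz":-0.95,"wx":0,"wy":0,"wz":0},{"dx":0,"dy":0.05,"dz":-0.95,"wx":0,"wy":0,"wz":0},{"dx":0,"dy":0,"dz":-0.6,"wx":0,"wy":0,"wz":0},{"dx":0,"dy":0,"dz":-0.2,"wx":0,"wy":0,"wz":0}]}}

```text
time_s: 23.42
tcp_pos: [0.5351, -0.3387, 0.257]
eef_rot: [28.2, 89.3, 118.1]
contact_force: [0.4, 0.3, -2.9]
gripper_width: 0.0393
```

```bash
python3 g.py .5359 -.3228 .137 0; python3 -c "
from cr import *
m,f,p,d,X=shot('side','s_side'); print(crate(p,d,X))
"
```

```text
[ 0.5351 -0.3387  0.257 ] F [ 0.4493  0.313  -2.8722] w 0.0393 t 23.4167
tool shift units [ 6.01 -0.07  0.74] turn units [-0.01  0.13 -0.07] rows 6 per row [ 1.001 -0.012  0.123] [-0.001  0.021 -0.011] dist 0.121
(((0.5085386037826538, -0.25942638516426086), (0.28309181332588196, 0.2176220864057541), 1.7966854572296143), 1499)
```

>>> {"fn": "arm_command", "kwargs": {"plan": [{"dx":0.3,"dy":-0.04,"dz":0.37,"wx":0,"wy":0.07,"wz":-0.04},{"dx":0.5,"dy":-0.03,"dz":0.37,"wx":0,"wy":0.06,"wz":-0.03},{"dx":0.8,"dy":0,"dz":0,"wx":0,"wy":0,"wz":0},{"dx":0.9,"dy":0,"dz":0,"wx":0,"wy":0,"wz":0},{"dx":0.9,"dy":0,"dz":0,"wx":0,"wy":0,"wz":0},{"dx":0.8,"dy":0,"dz":0,"wx":0,"wy":0,"wz":0},{"dx":0.6,"dy":0,"dz":0,"wx":0,"wy":0,"wz":0},{"dx":0.4,"dy":0,"dz":0,"wx":0,"wy":0,"wz":0}]}}

```text
time_s: 24.13
tcp_pos: [0.5372, -0.3152, 0.1492]
eef_rot: [-92.2, 89.7, -2.1]
contact_force: [-0.9, 0.8, -3.7]
gripper_width: 0.039
```

```bash
python3 g.py .5359 -.3228 .137 0
```

```text
[ 0.5372 -0.3152  0.1492] F [-0.9207  0.7515 -3.6919] w 0.039 t 24.1333
tool shift units [ 0.61  0.07 -0.38] turn units [ 0.02 -0.    0.07] rows 1 per row [ 0.611  0.07  -0.38 ] [ 0.024 -0.003  0.07 ] dist 0.014
```

>>> {"fn": "arm_command", "kwargs": {"plan": [{"dx":0.1,"dy":0.05,"dz":-0.3,"wx":0,"wy":0,"wz":0},{"dx":0.25,"dy":0,"dz":0,"wx":0,"wy":0,"wz":0},{"dx":0.25,"dy":0,"dz":0,"wx":0,"wy":0,"wz":0},{"dx":0.1,"dy":0,"dz":0,"wx":0,"wy":0,"wz":0}]}}

```text
time_s: 24.47
tcp_pos: [0.5364, -0.3202, 0.1374]
eef_rot: [-119.6, 89.7, -29.2]
contact_force: [-5.0, 2.0, 12.0]
gripper_width: 0.0393
```

Touchdown (12 N). Releasing.

>>> {"fn": "arm_command", "kwargs": {"plan": [{"dx":0,"dy":0,"dz":0,"wx":0,"wy":0,"wz":0},{"dx":0,"dy":0,"dz":0,"wx":0,"wy":0,"wz":0},{"dx":0,"dy":0,"dz":0,"wx":0,"wy":0,"wz":0},{"dx":-0.4,"dy":0,"dz":0,"wx":0,"wy":0,"wz":0},{"dx":-0.8,"dy":0,"dz":0,"wx":0,"wy":0,"wz":0},{"dx":-0.9,"dy":0,"dz":0,"wx":0,"wy":0,"wz":0},{"dx":-0.9,"dy":0,"dz":0,"wx":0,"wy":0,"wz":0},{"dx":-0.9,"dy":0,"dz":0,"wx":0,"wy":0,"wz":0}], "fingers": -0.4}}

```text
time_s: 25.13
tcp_pos: [0.5368, -0.3204, 0.2207]
eef_rot: [-120.9, 89.5, -30.6]
contact_force: [1.1, -0.0, 0.3]
gripper_width: 0.0613
```

```bash
python3 g.py .6452 -.0484 .22;python3 -c "
from cr import *
m,f,p,d,X=shot('side','t_side'); print(crate(p,d,X))
"
```

```text
[ 0.5368 -0.3204  0.2207] F [ 1.1386 -0.0153  0.2559] w 0.0613 t 25.1333
tool shift units [ 0.02 -5.51 13.56] turn units [ 0.32 -0.05  0.09] rows 14 per row [ 0.001 -0.394  0.969] [ 0.023 -0.004  0.007] dist 0.293
(((0.5089091062545776, -0.2585389018058777), (0.2839108109474182, 0.21874897181987762), 1.7684921026229858), 1546)
```

View pics/t_side.png

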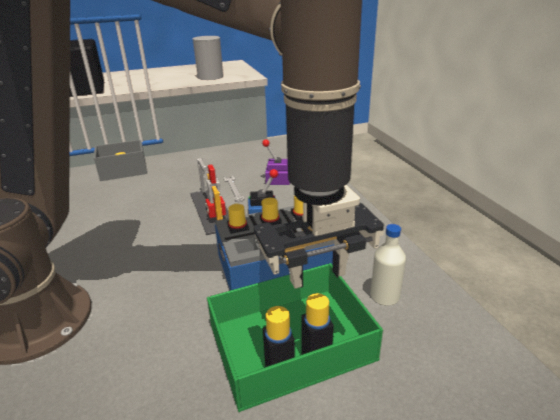

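Two cells are standing in the crate (278,335 and 317,322). Next is the far −y cell.

>>> {"fn": "arm_command", "kwargs": {"plan": [{"dx":-0.1,"dy":-0.3,"dz":0.95,"wx":0.03,"wy":0,"wz":0},{"dx":0,"dy":-0.3,"dz":0.95,"wx":0.03,"wy":0,"wz":0},{"dx":0,"dy":-0.3,"dz":0.95,"wx":0.03,"wy":0,"wz":0},{"dx":0,"dy":-0.3,"dz":0.95,"wx":0.03,"wy":0,"wz":0},{"dx":0,"dy":-0.3,"dz":0.95,"wx":0.03,"wy":0,"wz":0},{"dx":0,"dy":-0.3,"dz":0.95,"wx":0.03,"wy":0,"wz":0},{"dx":0,"dy":-0.3,"dz":0.95,"wx":0.03,"wy":0,"wz":0},{"dx":0,"dy":-0.3,"dz":0.95,"wx":0.03,"wy":0,"wz":0},{"dx":0,"dy":-0.4,"dz":0.95,"wx":0.03,"wy":0,"wz":0},{"dx":0,"dy":-0.4,"dz":0.95,"wx":0.03,"wy":0,"wz":0},{"dx":0,"dy":-0.5,"dz":0.95,"wx":0.03,"wy":0,"wz":0},{"dx":0,"dy":-0.5,"dz":0.95,"wx":0,"wy":0,"wz":0},{"dx":0,"dy":-0.4,"dz":0.9,"wx":0,"wy":0,"wz":0},{"dx":0,"dy":-0.2,"dz":0.5,"wx":0,"wy":0,"wz":0},{"dx":0,"dy":0,"dz":0.2,"wx":0,"wy":0,"wz":0}]}}

```text
time_s: 26.43
tcp_pos: [0.6465, -0.053, 0.2437]
eef_rot: [-104.6, 87.8, -15.9]
contact_force: [-0.4, -0.6, -0.1]
gripper_width: 0.0612
```

```bash
python3 g.py .6452 -.0484 .139
```

```text
[ 0.6465 -0.053   0.2437] F [-0.3741 -0.614  -0.1297] w 0.0612 t 26.4333
tool shift units [5.23 0.27 0.28] turn units [-0.06 -0.12  0.47] rows 6 per row [0.871 0.044 0.047] [-0.01  -0.02   0.078] dist 0.105
```

>>> {"fn": "arm_command", "kwargs": {"plan": [{"dx":0.4,"dy":0.1,"dz":0.15,"wx":-0.03,"wy":-0.06,"wz":0.24},{"dx":0.7,"dy":0,"dz":0.1,"wx":-0.03,"wy":-0.06,"wz":0.23},{"dx":0.8,"dy":0,"dz":0,"wx":0,"wy":0,"wz":0},{"dx":0.4,"dy":0,"dz":0,"wx":0,"wy":0,"wz":0}]}}

```text
time_s: 26.77
tcp_pos: [0.6451, -0.0481, 0.197]
eef_rot: [22.4, 89.9, 111.4]
contact_force: [-0.6, -0.8, -0.1]
gripper_width: 0.0614
```

```bash
python3 g.py .6452 -.0484 .139
```

```text
[ 0.6451 -0.0481  0.197 ] F [-0.6416 -0.7679 -0.1352] w 0.0614 t 26.7667
tool shift units [ 2.9  -0.01 -0.02] turn units [ 0.02  0.03 -0.01] rows 3 per row [ 0.967 -0.002 -0.008] [ 0.005  0.009 -0.004] dist 0.058
```

>>> {"fn": "arm_command", "kwargs": {"plan": [{"dx":0.7,"dy":0,"dz":0,"wx":0,"wy":0,"wz":0},{"dx":0.8,"dy":0,"dz":0,"wx":0,"wy":0,"wz":0},{"dx":0.7,"dy":0,"dz":0,"wx":0,"wy":0,"wz":0},{"dx":0.5,"dy":0,"dz":0,"wx":0,"wy":0,"wz":0},{"dx":0.15,"dy":0,"dz":0,"wx":0,"wy":0,"wz":0},{"dx":0,"dy":0,"dz":0,"wx":0,"wy":0,"wz":0}]}}

```text
time_s: 27.27
tcp_pos: [0.6406, -0.0531, 0.1302]
eef_rot: [83.2, 89.2, 171.8]
contact_force: [-0.7, -0.5, 0.4]
gripper_width: 0.061
```

```bash
python3 g.py .6452 -.0484 .139
```

```text
[ 0.6406 -0.0531  0.1302] F [-0.7354 -0.5125  0.3987] w 0.061 t 27.2667
tool shift units [-0.44 -0.22  0.24] turn units [-0.05  0.02 -0.17] rows 1 per row [-0.443 -0.217  0.242] [-0.054  0.02  -0.168] dist 0.011
```

>>> {"fn": "arm_command", "kwargs": {"plan": [{"dx":-0.44,"dy":-0.22,"dz":0.24,"wx":-0.05,"wy":0.02,"wz":-0.17},{"dx":0,"dy":0,"dz":0,"wx":0,"wy":0,"wz":0}]}}

```text
time_s: 27.43
tcp_pos: [0.6458, -0.049, 0.1396]
eef_rot: [-142.1, 90.0, -53.3]
contact_force: [0.9, 0.1, 0.6]
gripper_width: 0.0613
```

```bash
python3 g.py .6452 -.0484 .139
```

```text
[ 0.6458 -0.049   0.1396] F [0.8805 0.1169 0.6116] w 0.0613 t 27.4333
tool shift units [0.03 0.03 0.03] turn units [-0.01 -0.01  0.01] rows 1 per row [0.032 0.03  0.032] [-0.012 -0.008  0.006] dist 0.001
```

>>> {"fn": "arm_command", "kwargs": {"plan": [{"dx":0,"dy":0,"dz":0,"wx":0,"wy":0,"wz":0},{"dx":0,"dy":0,"dz":0,"wx":0,"wy":0,"wz":0},{"dx":0,"dy":0,"dz":0,"wx":0,"wy":0,"wz":0},{"dx":0,"dy":0,"dz":0,"wx":0,"wy":0,"wz":0}], "fingers": 1, "force": 45}}

```text
time_s: 27.77
tcp_pos: [0.6466, -0.0483, 0.1433]
eef_rot: [-87.7, 89.7, 1.2]
contact_force: [-13.4, 1.0, 4.8]
gripper_width: 0.0402
```

>>> {"fn": "arm_command", "kwargs": {"plan": [{"dx":-0.4,"dy":0,"dz":0,"wx":0,"wy":0,"wz":0},{"dx":-0.7,"dy":0,"dz":0,"wx":0,"wy":0,"wz":0},{"dx":-0.8,"dy":0,"dz":0,"wx":0,"wy":0,"wz":0},{"dx":-0.8,"dy":0,"dz":0,"wx":0,"wy":0,"wz":0},{"dx":-0.8,"dy":0,"dz":0,"wx":0,"wy":0,"wz":0},{"dx":-0.8,"dy":0,"dz":0,"wx":0,"wy":0,"wz":0},{"dx":-0.8,"dy":0,"dz":0,"wx":0,"wy":0,"wz":0},{"dx":-0.7,"dy":0,"dz":0,"wx":0,"wy":0,"wz":0}]}}

```text
time_s: 28.43
tcp_pos: [0.6452, -0.0473, 0.2599]
eef_rot: [3.5, 89.9, 92.3]
contact_force: [0.1, -0.6, -3.8]
gripper_width: 0.0396
```

```bash
python3 g.py .5336 -.2575 .26 0; python3 -c "
from cr import *
m,f,p,d,X=shot('side','u_side'); print(crate(p,d,X))
b=(d>0)&(X[...,2]>.05)&(X[...,2]<.11)&(X[...,0]>.66)&(X[...,1]<-.1)&(X[...,1]>-.27);q=X[b];print('bottle',q.mean(0),q.min(0),q.max(0))
"
```

```text
[ 0.6452 -0.0473  0.2599] F [ 0.0943 -0.6282 -3.8222] w 0.0396 t 28.4333
tool shift units [ -0.03   5.37 -10.62] turn units [-0.25  0.03 -0.  ] rows 11 per row [-0.003  0.488 -0.965] [-0.023  0.003 -0.   ] dist 0.238
(((0.508643627166748, -0.2590058445930481), (0.2835652828216553, 0.21770745515823364), 1.7875083684921265), 1664)
bottle [ 0.72923589 -0.19870378  0.07925046] [ 0.66010636 -0.24259544  0.0502198 ] [ 0.787814   -0.10002646  0.10988195]
```

>>> {"fn": "arm_command", "kwargs": {"plan": [{"dx":0,"dy":0.4,"dz":-0.7,"wx":0,"wy":0,"wz":0},{"dx":0,"dy":0.48,"dz":-0.9,"wx":0,"wy":0,"wz":0},{"dx":0,"dy":0.48,"dz":-0.9,"wx":-0.03,"wy":0,"wz":0},{"dx":0,"dy":0.48,"dz":-0.9,"wx":-0.03,"wy":0,"wz":0},{"dx":0,"dy":0.48,"dz":-0.9,"wx":-0.03,"wy":0,"wz":0},{"dx":0,"dy":0.48,"dz":-0.9,"wx":-0.03,"wy":0,"wz":0},{"dx":0,"dy":0.48,"dz":-0.9,"wx":-0.03,"wy":0,"wz":0},{"dx":0,"dy":0.48,"dz":-0.9,"wx":-0.03,"wy":0,"wz":0},{"dx":0,"dy":0.48,"dz":-0.9,"wx":-0.03,"wy":0,"wz":0},{"dx":0,"dy":0.48,"dz":-0.8,"wx":0,"wy":0,"wz":0},{"dx":0,"dy":0.3,"dz":-0.6,"wx":0,"wy":0,"wz":0},{"dx":0,"dy":0.1,"dz":-0.2,"wx":0,"wy":0,"wz":0}]}}

```text
time_s: 29.48
tcp_pos: [0.5311, -0.2433, 0.2543]
eef_rot: [24.7, 89.5, 114.7]
contact_force: [0.4, 0.2, -4.0]
gripper_width: 0.0395
```

```bash
python3 g.py .5336 -.2575 .141 0
```

```text
[ 0.5311 -0.2433  0.2543] F [ 0.3594  0.1563 -4.0173] w 0.0395 t 29.4833
tool shift units [ 5.66 -0.14 -0.75] turn units [-0.    0.09 -0.04] rows 6 per row [ 0.943 -0.024 -0.126] [-0.     0.016 -0.007] dist 0.114
```

>>> {"fn": "arm_command", "kwargs": {"plan": [{"dx":0.3,"dy":-0.08,"dz":-0.35,"wx":0,"wy":0.09,"wz":-0.04},{"dx":0.5,"dy":-0.06,"dz":-0.3,"wx":0,"wy":0,"wz":0},{"dx":0.6,"dy":0,"dz":0,"wx":0,"wy":0,"wz":0}]}}

```text
time_s: 29.73
tcp_pos: [0.5349, -0.2584, 0.2263]
eef_rot: [-106.7, 89.7, -16.8]
contact_force: [0.7, -0.6, -4.3]
gripper_width: 0.0396
```

```bash
python3 g.py .5336 -.2575 .141 0
```

```text
[ 0.5349 -0.2584  0.2263] F [ 0.7259 -0.6471 -4.2694] w 0.0396 t 29.7333
tool shift units [4.26 0.08 0.05] turn units [-0.02 -0.02  0.06] rows 5 per row [0.853 0.017 0.01 ] [-0.003 -0.003  0.011] dist 0.085
```

>>> {"fn": "arm_command", "kwargs": {"plan": [{"dx":0.7,"dy":0.05,"dz":0.05,"wx":0,"wy":0,"wz":0.05},{"dx":0.8,"dy":0,"dz":0,"wx":0,"wy":0,"wz":0},{"dx":0.8,"dy":0,"dz":0,"wx":0,"wy":0,"wz":0},{"dx":0.7,"dy":0,"dz":0,"wx":0,"wy":0,"wz":0},{"dx":0.5,"dy":0,"dz":0,"wx":0,"wy":0,"wz":0},{"dx":0.3,"dy":0,"dz":0,"wx":0,"wy":0,"wz":0}]}}

```text
time_s: 30.23
tcp_pos: [0.535, -0.256, 0.1388]
eef_rot: [91.2, 89.7, -178.7]
contact_force: [-22.4, 4.4, 58.4]
gripper_width: 0.0392
```

```bash
python3 g.py .5336 -.2575 .139 0
```

```text
[ 0.535  -0.256   0.1388] F [-22.4234   4.3543  58.4241] w 0.0392 t 30.2333
tool shift units [-0.01  0.07 -0.08] turn units [ 0.02 -0.   -0.06] rows 1 per row [-0.011  0.069 -0.075] [ 0.019 -0.001 -0.056] dist 0.002
```

>>> {"fn": "arm_command", "kwargs": {"plan": [{"dx":-0.1,"dy":0,"dz":0,"wx":0,"wy":0,"wz":0},{"dx":0,"dy":0,"dz":0,"wx":0,"wy":0,"wz":0}]}}

```text
time_s: 30.4
tcp_pos: [0.5353, -0.2557, 0.1387]
eef_rot: [94.7, 89.6, -175.1]
contact_force: [-2.7, 0.3, 9.2]
gripper_width: 0.0396
```

>>> {"fn": "arm_command", "kwargs": {"plan": [{"dx":0,"dy":0,"dz":0,"wx":0,"wy":0,"wz":0},{"dx":0,"dy":0,"dz":0,"wx":0,"wy":0,"wz":0},{"dx":0,"dy":0,"dz":0,"wx":0,"wy":0,"wz":0},{"dx":-0.4,"dy":0,"dz":0,"wx":0,"wy":0,"wz":0},{"dx":-0.8,"dy":0,"dz":0,"wx":0,"wy":0,"wz":0},{"dx":-0.9,"dy":0,"dz":0,"wx":0,"wy":0,"wz":0},{"dx":-0.9,"dy":0,"dz":0,"wx":0,"wy":0,"wz":0},{"dx":-0.9,"dy":0,"dz":0,"wx":0,"wy":0,"wz":0}], "fingers": -0.4}}

```text
time_s: 31.07
tcp_pos: [0.5365, -0.2553, 0.2198]
eef_rot: [95.6, 89.6, -174.1]
contact_force: [0.1, 0.4, 0.0]
gripper_width: 0.0614
```

```bash
python3 g.py .4789 .0389 .22;python3 -c "
from cr import *
m,f,p,d,X=shot('side','v_side'); print(crate(p,d,X))
"
```

```text
[ 0.5365 -0.2553  0.2198] F [0.0501 0.4237 0.0178] w 0.0614 t 31.0667
tool shift units [-0.    2.81 14.72] turn units [ 0.3  -0.01 -0.1 ] rows 15 per row [-0.     0.187  0.982] [ 0.02  -0.001 -0.006] dist 0.3
(((0.5083056688308716, -0.25973576307296753), (0.28352880477905273, 0.2181411236524582), 1.5855746269226074), 1592)
```

View pics/v_side.png

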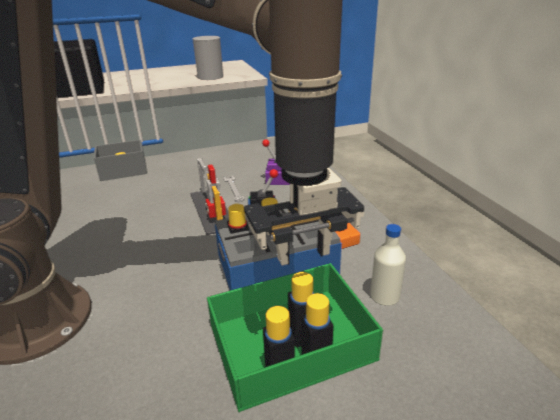

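Three are in the crate, at (278,335), (317,322) and (302,300). Next is the near +y cell.

>>> {"fn": "arm_command", "kwargs": {"plan": [{"dx":-0.1,"dy":0.19,"dz":0.95,"wx":0.02,"wy":0,"wz":0},{"dx":-0.05,"dy":0.19,"dz":0.95,"wx":0.02,"wy":0,"wz":0},{"dx":0,"dy":0.19,"dz":0.95,"wx":0.02,"wy":0,"wz":0},{"dx":0,"dy":0.19,"dz":0.95,"wx":0.02,"wy":0,"wz":0},{"dx":0,"dy":0.19,"dz":0.95,"wx":0.02,"wy":0,"wz":0},{"dx":0,"dy":0.19,"dz":0.95,"wx":0.02,"wy":0,"wz":0},{"dx":0,"dy":0.19,"dz":0.95,"wx":0.02,"wy":0,"wz":0},{"dx":0,"dy":0.19,"dz":0.95,"wx":0.02,"wy":0,"wz":0},{"dx":0,"dy":0.19,"dz":0.95,"wx":0.02,"wy":0,"wz":0},{"dx":0,"dy":0.19,"dz":0.95,"wx":0.02,"wy":0,"wz":0},{"dx":0,"dy":0.19,"dz":0.95,"wx":0.02,"wy":0,"wz":0},{"dx":0,"dy":0.19,"dz":0.95,"wx":0.02,"wy":0,"wz":0},{"dx":0,"dy":0.19,"dz":0.95,"wx":0.02,"wy":0,"wz":0},{"dx":0,"dy":0.19,"dz":0.95,"wx":0.02,"wy":0,"wz":0},{"dx":0,"dy":0.1,"dz":0.7,"wx":0,"wy":0,"wz":0},{"dx":0,"dy":0,"dz":0.3,"wx":0,"wy":0,"wz":0}]}}

```text
time_s: 32.45
tcp_pos: [0.489, 0.0408, 0.2455]
eef_rot: [-89.1, 88.2, -0.3]
contact_force: [-0.2, -0.5, 0.6]
gripper_width: 0.0615
```

```bash
python3 g.py .4789 .0389 .139
```

```text
[0.489  0.0408 0.2455] F [-0.2398 -0.5145  0.6471] w 0.0615 t 32.45
tool shift units [ 5.31  0.67 -0.11] turn units [-0.03  0.01  0.4 ] rows 6 per row [ 0.884  0.112 -0.018] [-0.004  0.001  0.067] dist 0.107
```

>>> {"fn": "arm_command", "kwargs": {"plan": [{"dx":0.4,"dy":0.3,"dz":-0.05,"wx":0,"wy":0,"wz":0.2},{"dx":0.7,"dy":0.25,"dz":-0.05,"wx":0,"wy":0,"wz":0.2},{"dx":0.8,"dy":0,"dz":0,"wx":0,"wy":0,"wz":0},{"dx":0.4,"dy":0,"dz":0,"wx":0,"wy":0,"wz":0}]}}

```text
time_s: 32.78
tcp_pos: [0.4786, 0.0397, 0.1992]
eef_rot: [-32.7, 89.7, 56.2]
contact_force: [0.5, -0.2, -0.6]
gripper_width: 0.0614
```

```bash
python3 g.py .4789 .0389 .139
```

```text
[0.4786 0.0397 0.1992] F [ 0.5007 -0.2169 -0.5572] w 0.0614 t 32.7833
tool shift units [ 3.01 -0.01 -0.05] turn units [0.01 0.05 0.03] rows 3 per row [ 1.004 -0.003 -0.017] [0.002 0.016 0.011] dist 0.06
```

>>> {"fn": "arm_command", "kwargs": {"plan": [{"dx":0.7,"dy":0,"dz":0,"wx":0,"wy":0,"wz":0},{"dx":0.8,"dy":0,"dz":0,"wx":0,"wy":0,"wz":0},{"dx":0.7,"dy":0,"dz":0,"wx":0,"wy":0,"wz":0},{"dx":0.5,"dy":0,"dz":0,"wx":0,"wy":0,"wz":0},{"dx":0.1,"dy":0,"dz":0,"wx":0,"wy":0,"wz":0},{"dx":0,"dy":0,"dz":0,"wx":0,"wy":0,"wz":0}]}}

```text
time_s: 33.28
tcp_pos: [0.4749, 0.0336, 0.1342]
eef_rot: [90.5, 89.5, 179.0]
contact_force: [0.8, 0.6, -0.1]
gripper_width: 0.0614
```

```bash
python3 g.py .4789 .0389 .139
```

```text
[0.4749 0.0336 0.1342] F [ 0.7606  0.5962 -0.069 ] w 0.0614 t 33.2833
tool shift units [-0.24 -0.19  0.27] turn units [-0.08 -0.   -0.11] rows 1 per row [-0.239 -0.193  0.27 ] [-0.075 -0.001 -0.113] dist 0.008
```

>>> {"fn": "arm_command", "kwargs": {"plan": [{"dx":-0.24,"dy":-0.2,"dz":0.27,"wx":-0.08,"wy":0,"wz":-0.11},{"dx":0,"dy":0,"dz":0,"wx":0,"wy":0,"wz":0}]}}

```text
time_s: 33.45
tcp_pos: [0.4794, 0.0382, 0.1393]
eef_rot: [143.0, 89.9, -128.2]
contact_force: [0.8, -0.2, 0.5]
gripper_width: 0.061
```

```bash
python3 g.py .4789 .0389 .139
```

```text
[0.4794 0.0382 0.1393] F [ 0.7841 -0.1527  0.4907] w 0.061 t 33.45
tool shift units [0.01 0.03 0.04] turn units [-0.01 -0.01 -0.01] rows 1 per row [0.013 0.027 0.036] [-0.007 -0.012 -0.009] dist 0.001
```

>>> {"fn": "arm_command", "kwargs": {"plan": [{"dx":0,"dy":0,"dz":0,"wx":0,"wy":0,"wz":0},{"dx":0,"dy":0,"dz":0,"wx":0,"wy":0,"wz":0},{"dx":0,"dy":0,"dz":0,"wx":0,"wy":0,"wz":0},{"dx":0,"dy":0,"dz":0,"wx":0,"wy":0,"wz":0}], "fingers": 1, "force": 45}}

```text
time_s: 33.78
tcp_pos: [0.4804, 0.0389, 0.1416]
eef_rot: [-73.9, 89.9, 15.0]
contact_force: [-14.2, 2.5, 6.5]
gripper_width: 0.0403
```

>>> {"fn": "arm_command", "kwargs": {"plan": [{"dx":-0.4,"dy":0,"dz":0,"wx":0,"wy":0,"wz":0},{"dx":-0.7,"dy":0,"dz":0,"wx":0,"wy":0,"wz":0},{"dx":-0.8,"dy":0,"dz":0,"wx":0,"wy":0,"wz":0},{"dx":-0.8,"dy":0,"dz":0,"wx":0,"wy":0,"wz":0},{"dx":-0.8,"dy":0,"dz":0,"wx":0,"wy":0,"wz":0},{"dx":-0.8,"dy":0,"dz":0,"wx":0,"wy":0,"wz":0},{"dx":-0.8,"dy":0,"dz":0,"wx":0,"wy":0,"wz":0},{"dx":-0.8,"dy":0,"dz":0,"wx":0,"wy":0,"wz":0}]}}

```text
time_s: 34.45
tcp_pos: [0.4781, 0.0387, 0.2619]
eef_rot: [68.2, 89.9, 157.1]
contact_force: [0.5, 0.5, -4.9]
gripper_width: 0.0394
```

```bash
python3 g.py .453 -.2596 .265 0; python3 -c "
from cr import *
m,f,p,d,X=shot('side','w_side'); print(crate(p,d,X))
"
```

```text
[0.4781 0.0387 0.2619] F [ 0.4592  0.5116 -4.9353] w 0.0394 t 34.45
tool shift units [ -0.16   0.96 -14.94] turn units [-0.25  0.01 -0.03] rows 15 per row [-0.011  0.064 -0.996] [-0.017  0.001 -0.002] dist 0.299
(((0.5083960294723511, -0.2587527632713318), (0.28364720940589905, 0.2189038246870041), 1.6437581777572632), 1605)
```

>>> {"fn": "arm_command", "kwargs": {"plan": [{"dx":-0.02,"dy":0.05,"dz":-0.7,"wx":0,"wy":0,"wz":0},{"dx":-0.02,"dy":0.05,"dz":-0.95,"wx":0,"wy":0,"wz":0},{"dx":-0.02,"dy":0.05,"dz":-0.95,"wx":0,"wy":0,"wz":0},{"dx":-0.02,"dy":0.05,"dz":-0.95,"wx":0,"wy":0,"wz":0},{"dx":-0.02,"dy":0.05,"dz":-0.95,"wx":-0.03,"wy":0,"wz":0},{"dx":-0.02,"dy":0.05,"dz":-0.95,"wx":-0.03,"wy":0,"wz":0},{"dx":-0.02,"dy":0.05,"dz":-0.95,"wx":-0.03,"wy":0,"wz":0},{"dx":-0.02,"dy":0.05,"dz":-0.95,"wx":-0.03,"wy":0,"wz":0},{"dx":-0.02,"dy":0.05,"dz":-0.95,"wx":-0.03,"wy":0,"wz":0},{"dx":-0.02,"dy":0.05,"dz":-0.95,"wx":-0.03,"wy":0,"wz":0},{"dx":-0.02,"dy":0.05,"dz":-0.95,"wx":-0.03,"wy":0,"wz":0},{"dx":0,"dy":0.05,"dz":-0.95,"wx":0,"wy":0,"wz":0},{"dx":0,"dy":0.05,"dz":-0.95,"wx":0,"wy":0,"wz":0},{"dx":0,"dy":0.05,"dz":-0.9,"wx":0,"wy":0,"wz":0},{"dx":0,"dy":0.05,"dz":-0.7,"wx":0,"wy":0,"wz":0},{"dx":0,"dy":0.05,"dz":-0.4,"wx":0,"wy":0,"wz":0},{"dx":0,"dy":0,"dz":-0.1,"wx":0,"wy":0,"wz":0}]}}

```text
time_s: 35.92
tcp_pos: [0.4513, -0.2543, 0.2592]
eef_rot: [39.5, 89.1, 129.5]
contact_force: [0.3, 0.7, -4.8]
gripper_width: 0.0396
```

```bash
python3 g.py .453 -.2596 .139 0; python3 -c "
from cr import *
m,f,p,d,X=shot('side','x_side'); print(crate(p,d,X))
"
```

```text
[ 0.4513 -0.2543  0.2592] F [ 0.3068  0.7313 -4.7602] w 0.0396 t 35.9167
tool shift units [ 6.   -0.14 -0.34] turn units [-0.01  0.15 -0.12] rows 6 per row [ 1.001 -0.024 -0.056] [-0.001  0.024 -0.02 ] dist 0.12
(((0.50843346118927, -0.25900891423225403), (0.2831284999847412, 0.2182472050189972), 1.8680020570755005), 1476)
```

View pics/x_side.png

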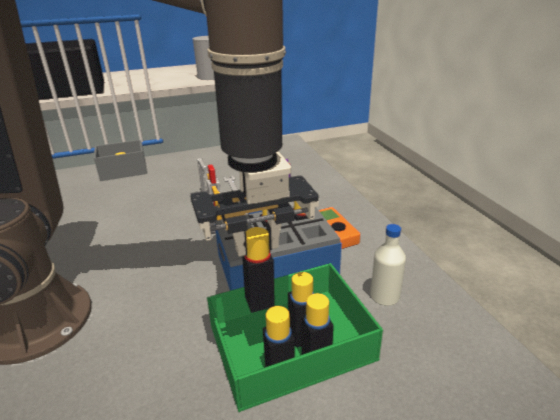

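>>> {"fn": "arm_command", "kwargs": {"plan": [{"dx":0.4,"dy":-0.08,"dz":-0.2,"wx":0,"wy":0.08,"wz":-0.06},{"dx":0.7,"dy":-0.06,"dz":-0.1,"wx":0,"wy":0.07,"wz":-0.06},{"dx":0.9,"dy":0,"dz":0,"wx":0,"wy":0,"wz":0},{"dx":0.9,"dy":0,"dz":0,"wx":0,"wy":0,"wz":0},{"dx":0.9,"dy":0,"dz":0,"wx":0,"wy":0,"wz":0},{"dx":0.7,"dy":0,"dz":0,"wx":0,"wy":0,"wz":0},{"dx":0.4,"dy":0,"dz":0,"wx":0,"wy":0,"wz":0}]}}

```text
time_s: 36.55
tcp_pos: [0.4561, -0.2556, 0.1593]
eef_rot: [-90.8, 89.6, -0.7]
contact_force: [-0.2, 0.2, -5.0]
gripper_width: 0.0399
```

```bash
python3 g.py .453 -.2596 .137 0
```

```text
[ 0.4561 -0.2556  0.1593] F [-0.2376  0.1868 -4.9841] w 0.0399 t 36.55
tool shift units [ 1.11  0.16 -0.2 ] turn units [ 0.02 -0.    0.08] rows 2 per row [ 0.557  0.08  -0.101] [ 0.008 -0.001  0.041] dist 0.023
```

>>> {"fn": "arm_command", "kwargs": {"plan": [{"dx":0.5,"dy":0.1,"dz":-0.15,"wx":0,"wy":0,"wz":0.08},{"dx":0.3,"dy":0,"dz":0,"wx":0,"wy":0,"wz":0},{"dx":0.2,"dy":0,"dz":0,"wx":0,"wy":0,"wz":0}]}}

```text
time_s: 36.8
tcp_pos: [0.4541, -0.2572, 0.1375]
eef_rot: [79.7, 89.9, 169.9]
contact_force: [0.2, 1.4, 3.7]
gripper_width: 0.0391
```

Touchdown. Releasing.

>>> {"fn": "arm_command", "kwargs": {"plan": [{"dx":0.05,"dy":0,"dz":0,"wx":0,"wy":0,"wz":0},{"dx":0,"dy":0,"dz":0,"wx":0,"wy":0,"wz":0},{"dx":0,"dy":0,"dz":0,"wx":0,"wy":0,"wz":0},{"dx":-0.4,"dy":0,"dz":0,"wx":0,"wy":0,"wz":0},{"dx":-0.8,"dy":0,"dz":0,"wx":0,"wy":0,"wz":0},{"dx":-0.9,"dy":0,"dz":0,"wx":0,"wy":0,"wz":0},{"dx":-0.9,"dy":0,"dz":0,"wx":0,"wy":0,"wz":0},{"dx":-0.9,"dy":0,"dz":0,"wx":0,"wy":0,"wz":0}], "fingers": -0.4}}

```text
time_s: 37.47
tcp_pos: [0.4562, -0.2582, 0.2214]
eef_rot: [-135.9, 89.8, -45.7]
contact_force: [0.4, -0.7, 0.8]
gripper_width: 0.0616
```

```bash
python3 g.py .5629 .0372 .22;python3 -c "
from cr import *
m,f,p,d,X=shot('side','y_side'); print(crate(p,d,X))
"
```

```text
[ 0.4562 -0.2582  0.2214] F [ 0.3884 -0.7456  0.798 ] w 0.0616 t 37.4667
tool shift units [ 0.04 -5.4  14.74] turn units [ 0.3  -0.03  0.03] rows 15 per row [ 0.003 -0.36   0.983] [ 0.02  -0.002  0.002] dist 0.314
(((0.5088129043579102, -0.2595301866531372), (0.28444141149520874, 0.21712544560432434), 2.1134605407714844), 1535)
```

View pics/y_side.png

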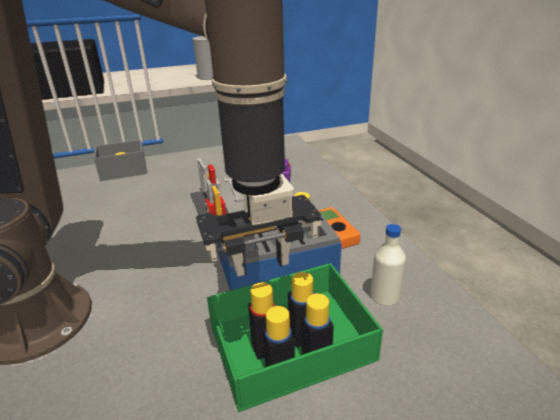

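Four are standing in the crate. Next is the middle +y cell.

>>> {"fn": "arm_command", "kwargs": {"plan": [{"dx":-0.1,"dy":-0.32,"dz":0.95,"wx":0.02,"wy":0,"wz":0},{"dx":0,"dy":-0.32,"dz":0.95,"wx":0.02,"wy":0,"wz":0},{"dx":0,"dy":-0.32,"dz":0.95,"wx":0.02,"wy":0,"wz":0},{"dx":0,"dy":-0.32,"dz":0.95,"wx":0.02,"wy":0,"wz":0},{"dx":0,"dy":-0.32,"dz":0.95,"wx":0.02,"wy":0,"wz":0},{"dx":0,"dy":-0.32,"dz":0.95,"wx":0.02,"wy":0,"wz":0},{"dx":0,"dy":-0.32,"dz":0.95,"wx":0.02,"wy":0,"wz":0},{"dx":0,"dy":-0.32,"dz":0.95,"wx":0.02,"wy":0,"wz":0},{"dx":0,"dy":-0.32,"dz":0.95,"wx":0.02,"wy":0,"wz":0},{"dx":0,"dy":-0.32,"dz":0.95,"wx":0.02,"wy":0,"wz":0},{"dx":0,"dy":-0.32,"dz":0.95,"wx":0.02,"wy":0,"wz":0},{"dx":0,"dy":-0.32,"dz":0.95,"wx":0.02,"wy":0,"wz":0},{"dx":0,"dy":-0.32,"dz":0.95,"wx":0.02,"wy":0,"wz":0},{"dx":0,"dy":-0.32,"dz":0.95,"wx":0.02,"wy":0,"wz":0},{"dx":0,"dy":-0.25,"dz":0.7,"wx":0,"wy":0,"wz":0},{"dx":0,"dy":-0.1,"dz":0.3,"wx":0,"wy":0,"wz":0}]}}

```text
time_s: 38.85
tcp_pos: [0.5692, 0.0374, 0.2544]
eef_rot: [-94.1, 87.2, -5.4]
contact_force: [0.2, -0.5, 0.4]
gripper_width: 0.0612
```

```bash
python3 g.py .5629 .0372 .139
```

```text
[0.5692 0.0374 0.2544] F [ 0.1925 -0.4587  0.4403] w 0.0612 t 38.85
tool shift units [5.75 0.6  0.01] turn units [-0.03 -0.04  0.61] rows 6 per row [0.958 0.1   0.001] [-0.005 -0.007  0.102] dist 0.116
```

>>> {"fn": "arm_command", "kwargs": {"plan": [{"dx":0.5,"dy":0.25,"dz":0,"wx":0,"wy":0,"wz":0.3},{"dx":0.8,"dy":0.2,"dz":0,"wx":0,"wy":0,"wz":0.3},{"dx":0.9,"dy":0,"dz":0,"wx":0,"wy":0,"wz":0},{"dx":0.6,"dy":0,"dz":0,"wx":0,"wy":0,"wz":0}]}}

```text
time_s: 39.18
tcp_pos: [0.5613, 0.0377, 0.1975]
eef_rot: [-156.1, 89.9, -67.2]
contact_force: [-0.4, -0.7, -0.3]
gripper_width: 0.0613
```

```bash
python3 g.py .5629 .0372 .139
```

```text
[0.5613 0.0377 0.1975] F [-0.379  -0.6687 -0.2647] w 0.0613 t 39.1833
tool shift units [ 2.93 -0.08 -0.02] turn units [-0.01 -0.01  0.01] rows 3 per row [ 0.976 -0.026 -0.007] [-0.002 -0.004  0.002] dist 0.059
```

>>> {"fn": "arm_command", "kwargs": {"plan": [{"dx":0.7,"dy":-0.05,"dz":0,"wx":0,"wy":0,"wz":0},{"dx":0.8,"dy":-0.05,"dz":0.05,"wx":0,"wy":0,"wz":0},{"dx":0.7,"dy":0,"dz":0.05,"wx":0,"wy":0,"wz":0},{"dx":0.4,"dy":0,"dz":0,"wx":0,"wy":0,"wz":0},{"dx":0.1,"dy":0,"dz":0,"wx":0,"wy":0,"wz":0},{"dx":0,"dy":0,"dz":0,"wx":0,"wy":0,"wz":0}]}}

```text
time_s: 39.68
tcp_pos: [0.5556, 0.0323, 0.1303]
eef_rot: [103.5, 88.8, -168.0]
contact_force: [1.0, -0.6, 0.3]
gripper_width: 0.0614
```

```bash
python3 g.py .5629 .0372 .139
```

```text
[0.5556 0.0323 0.1303] F [ 0.9882 -0.5723  0.3406] w 0.0614 t 39.6833
tool shift units [-0.44 -0.35  0.25] turn units [-0.1  -0.06 -0.25] rows 1 per row [-0.442 -0.351  0.254] [-0.1   -0.06  -0.252] dist 0.012
```

>>> {"fn": "arm_command", "kwargs": {"plan": [{"dx":-0.44,"dy":-0.35,"dz":0.25,"wx":-0.1,"wy":-0.06,"wz":-0.25},{"dx":0,"dy":0,"dz":0,"wx":0,"wy":0,"wz":0}]}}

```text
time_s: 39.85
tcp_pos: [0.5635, 0.0365, 0.1396]
eef_rot: [-120.0, 90.0, -31.1]
contact_force: [0.5, 0.5, 0.8]
gripper_width: 0.0616
```

```bash
python3 g.py .5629 .0372 .139
```

```text
[0.5635 0.0365 0.1396] F [0.4799 0.4589 0.7614] w 0.0616 t 39.85
tool shift units [0.03 0.03 0.03] turn units [-0. -0.  0.] rows 1 per row [0.028 0.03  0.034] [-0.004 -0.003  0.005] dist 0.001
```

>>> {"fn": "arm_command", "kwargs": {"plan": [{"dx":0,"dy":0,"dz":0,"wx":0,"wy":0,"wz":0},{"dx":0,"dy":0,"dz":0,"wx":0,"wy":0,"wz":0},{"dx":0,"dy":0,"dz":0,"wx":0,"wy":0,"wz":0},{"dx":0,"dy":0,"dz":0,"wx":0,"wy":0,"wz":0}], "fingers": 1, "force": 45}}

```text
time_s: 40.18
tcp_pos: [0.5643, 0.0372, 0.1428]
eef_rot: [-67.9, 89.7, 21.0]
contact_force: [-14.2, 3.0, 5.7]
gripper_width: 0.0401
```

>>> {"fn": "arm_command", "kwargs": {"plan": [{"dx":-0.4,"dy":0,"dz":0,"wx":0,"wy":0,"wz":0},{"dx":-0.7,"dy":0,"dz":0,"wx":0,"wy":0,"wz":0},{"dx":-0.8,"dy":0,"dz":0,"wx":0,"wy":0,"wz":0},{"dx":-0.8,"dy":0,"dz":0,"wx":0,"wy":0,"wz":0},{"dx":-0.8,"dy":0,"dz":0,"wx":0,"wy":0,"wz":0},{"dx":-0.8,"dy":0,"dz":0,"wx":0,"wy":0,"wz":0},{"dx":-0.8,"dy":0,"dz":0,"wx":0,"wy":0,"wz":0},{"dx":-0.8,"dy":0,"dz":0,"wx":0,"wy":0,"wz":0}]}}

```text
time_s: 40.85
tcp_pos: [0.5623, 0.0375, 0.2621]
eef_rot: [11.4, 89.9, 100.3]
contact_force: [-0.2, 0.1, -3.7]
gripper_width: 0.0394
```

```bash
python3 g.py .4525 -.1945 .265 0; python3 -c "
from cr import *
m,f,p,d,X=shot('side','z_side'); print(crate(p,d,X))
"
```

```text
[0.5623 0.0375 0.2621] F [-0.1907  0.0604 -3.6632] w 0.0394 t 40.85
tool shift units [ -0.17   5.26 -11.7 ] turn units [-0.24  0.03 -0.01] rows 12 per row [-0.014  0.439 -0.975] [-0.02   0.002 -0.   ] dist 0.257
(((0.5087640881538391, -0.2595102787017822), (0.2836504578590393, 0.21685020625591278), 1.7673025131225586), 1565)
```

>>> {"fn": "arm_command", "kwargs": {"plan": [{"dx":0,"dy":0.4,"dz":-0.7,"wx":0,"wy":0,"wz":0},{"dx":0,"dy":0.43,"dz":-0.95,"wx":0,"wy":0,"wz":0},{"dx":0,"dy":0.43,"dz":-0.95,"wx":-0.03,"wy":0,"wz":0},{"dx":0,"dy":0.43,"dz":-0.95,"wx":-0.03,"wy":0,"wz":0},{"dx":0,"dy":0.43,"dz":-0.95,"wx":-0.03,"wy":0,"wz":0},{"dx":0,"dy":0.43,"dz":-0.95,"wx":-0.03,"wy":0,"wz":0},{"dx":0,"dy":0.43,"dz":-0.95,"wx":-0.03,"wy":0,"wz":0},{"dx":0,"dy":0.43,"dz":-0.95,"wx":-0.03,"wy":0,"wz":0},{"dx":0,"dy":0.43,"dz":-0.95,"wx":-0.03,"wy":0,"wz":0},{"dx":0,"dy":0.43,"dz":-0.95,"wx":0,"wy":0,"wz":0},{"dx":0,"dy":0.4,"dz":-0.8,"wx":0,"wy":0,"wz":0},{"dx":0,"dy":0.25,"dz":-0.6,"wx":0,"wy":0,"wz":0},{"dx":0,"dy":0.1,"dz":-0.3,"wx":0,"wy":0,"wz":0}]}}

```text
time_s: 41.98
tcp_pos: [0.4479, -0.1888, 0.2555]
eef_rot: [32.2, 89.5, 122.2]
contact_force: [-0.3, -0.2, -4.7]
gripper_width: 0.0394
```

```bash
python3 g.py .4525 -.1945 .139 0
```

```text
[ 0.4479 -0.1888  0.2555] F [-0.2684 -0.1691 -4.7167] w 0.0394 t 41.9833
tool shift units [ 5.82 -0.26 -0.33] turn units [ 0.01  0.1  -0.06] rows 6 per row [ 0.97  -0.044 -0.055] [ 0.002  0.017 -0.011] dist 0.117
```

>>> {"fn": "arm_command", "kwargs": {"plan": [{"dx":0.4,"dy":-0.13,"dz":-0.17,"wx":0,"wy":0.1,"wz":-0.06},{"dx":0.7,"dy":-0.1,"dz":-0.13,"wx":0,"wy":0,"wz":0},{"dx":0.7,"dy":0,"dz":0,"wx":0,"wy":0,"wz":0}]}}

```text
time_s: 42.23
tcp_pos: [0.452, -0.1969, 0.2199]
eef_rot: [-96.7, 89.8, -6.8]
contact_force: [0.6, -0.3, -4.7]
gripper_width: 0.0393
```

```bash
python3 g.py .4525 -.1945 .139 0;python3 -c "
from cr import *
m,f,p,d,X=shot('side','aa_side'); print(crate(p,d,X))
"
```

```text
[ 0.452  -0.1969  0.2199] F [ 0.6059 -0.2853 -4.6759] w 0.0393 t 42.2333
tool shift units [ 4.04 -0.01  0.12] turn units [-0.03 -0.01  0.05] rows 5 per row [ 0.809 -0.002  0.024] [-0.005 -0.001  0.01 ] dist 0.081
(((0.5086760520935059, -0.2590121924877167), (0.2838119566440582, 0.21763819456100464), 1.9443268775939941), 1506)
```

View pics/aa_side.png

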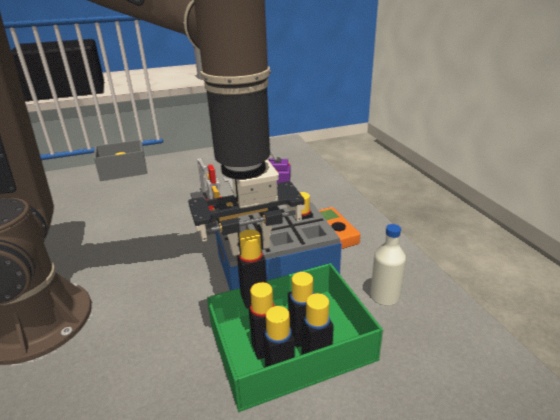

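>>> {"fn": "arm_command", "kwargs": {"plan": [{"dx":0.7,"dy":0,"dz":0.06,"wx":0,"wy":0,"wz":0.05},{"dx":0.8,"dy":0,"dz":0.05,"wx":0,"wy":0,"wz":0},{"dx":0.8,"dy":0,"dz":0,"wx":0,"wy":0,"wz":0},{"dx":0.6,"dy":0,"dz":0,"wx":0,"wy":0,"wz":0},{"dx":0.3,"dy":0,"dz":0,"wx":0,"wy":0,"wz":0}]}}

```text
time_s: 42.7
tcp_pos: [0.4492, -0.1931, 0.1501]
eef_rot: [75.4, 89.7, 165.2]
contact_force: [-0.0, -0.6, -3.5]
gripper_width: 0.0394
```

```bash
python3 g.py .4525 -.1945 .138 0
```

```text
[ 0.4492 -0.1931  0.1501] F [-0.028  -0.6114 -3.5008] w 0.0394 t 42.7
tool shift units [ 0.61 -0.17 -0.07] turn units [-0.03  0.02 -0.07] rows 1 per row [ 0.605 -0.166 -0.069] [-0.033  0.018 -0.068] dist 0.013
```

>>> {"fn": "arm_command", "kwargs": {"plan": [{"dx":0.25,"dy":-0.1,"dz":-0.05,"wx":0,"wy":0,"wz":-0.05},{"dx":0.25,"dy":0,"dz":0,"wx":0,"wy":0,"wz":0},{"dx":0.15,"dy":0,"dz":0,"wx":0,"wy":0,"wz":0}]}}

```text
time_s: 42.95
tcp_pos: [0.4515, -0.1947, 0.1385]
eef_rot: [105.8, 89.8, -164.2]
contact_force: [-15.9, 5.8, 46.4]
gripper_width: 0.0394
```

>>> {"fn": "arm_command", "kwargs": {"plan": [{"dx":-0.06,"dy":0,"dz":0,"wx":0,"wy":0,"wz":0}]}}

```text
time_s: 43.03
tcp_pos: [0.4518, -0.1949, 0.1406]
eef_rot: [124.5, 89.9, -145.5]
contact_force: [0.8, 0.3, -4.0]
gripper_width: 0.0391
```

>>> {"fn": "arm_command", "kwargs": {"plan": [{"dx":0,"dy":0,"dz":0,"wx":0,"wy":0,"wz":0},{"dx":0,"dy":0,"dz":0,"wx":0,"wy":0,"wz":0},{"dx":0,"dy":0,"dz":0,"wx":0,"wy":0,"wz":0},{"dx":-0.4,"dy":0,"dz":0,"wx":0,"wy":0,"wz":0},{"dx":-0.8,"dy":0,"dz":0,"wx":0,"wy":0,"wz":0},{"dx":-0.9,"dy":0,"dz":0,"wx":0,"wy":0,"wz":0},{"dx":-0.9,"dy":0,"dz":0,"wx":0,"wy":0,"wz":0},{"dx":-0.9,"dy":0,"dz":0,"wx":0,"wy":0,"wz":0}], "fingers": -0.4}}

```text
time_s: 43.7
tcp_pos: [0.4528, -0.195, 0.2232]
eef_rot: [156.2, 89.8, -113.7]
contact_force: [0.6, 0.5, 0.5]
gripper_width: 0.0616
```

```bash
python3 g.py .6468 .0356 .22;python3 -c "
from cr import *
m,f,p,d,X=shot('side','ab_side'); print(crate(p,d,X))
"
```

```text
[ 0.4528 -0.195   0.2232] F [0.5776 0.4811 0.4831] w 0.0616 t 43.7
tool shift units [ 0.12 -9.71 11.52] turn units [ 0.25 -0.03 -0.01] rows 12 per row [ 0.01  -0.809  0.96 ] [ 0.021 -0.003 -0.001] dist 0.301
(((0.509221076965332, -0.2590946555137634), (0.28496864438056946, 0.2181106060743332), 1.9021122455596924), 1509)
```

View pics/ab_side.png

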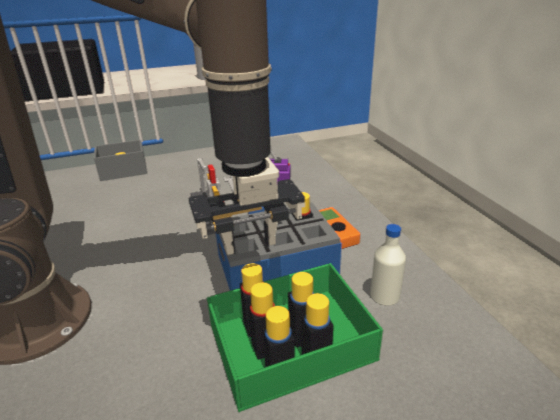

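Five are in. Now the last cell, the far +y one.

>>> {"fn": "arm_command", "kwargs": {"plan": [{"dx":-0.05,"dy":-0.6,"dz":0.75,"wx":0.02,"wy":0,"wz":0},{"dx":0,"dy":-0.72,"dz":0.88,"wx":0.02,"wy":0,"wz":0},{"dx":0,"dy":-0.72,"dz":0.88,"wx":0.02,"wy":0,"wz":0},{"dx":0,"dy":-0.72,"dz":0.88,"wx":0.02,"wy":0,"wz":0},{"dx":0,"dy":-0.72,"dz":0.88,"wx":0.02,"wy":0,"wz":0},{"dx":0,"dy":-0.72,"dz":0.88,"wx":0.02,"wy":0,"wz":0},{"dx":0,"dy":-0.72,"dz":0.88,"wx":0.02,"wy":0,"wz":0},{"dx":0,"dy":-0.72,"dz":0.88,"wx":0.02,"wy":0,"wz":0},{"dx":0,"dy":-0.72,"dz":0.88,"wx":0.02,"wy":0,"wz":0},{"dx":0,"dy":-0.72,"dz":0.88,"wx":0.02,"wy":0,"wz":0},{"dx":0,"dy":-0.72,"dz":0.88,"wx":0.02,"wy":0,"wz":0},{"dx":0,"dy":-0.72,"dz":0.88,"wx":0.02,"wy":0,"wz":0},{"dx":0,"dy":-0.5,"dz":0.65,"wx":0,"wy":0,"wz":0},{"dx":0,"dy":-0.2,"dz":0.3,"wx":0,"wy":0,"wz":0}]}}

```text
time_s: 44.92
tcp_pos: [0.6532, 0.0401, 0.244]
eef_rot: [-97.9, 88.6, -9.1]
contact_force: [0.2, -0.3, 0.8]
gripper_width: 0.0612
```

```bash
python3 g.py .6468 .0356 .139
```

```text
[0.6532 0.0401 0.244 ] F [ 0.1679 -0.2772  0.8486] w 0.0612 t 44.9167
tool shift units [ 5.24  0.44 -0.21] turn units [-0.02 -0.04  0.3 ] rows 6 per row [ 0.873  0.074 -0.035] [-0.003 -0.007  0.051] dist 0.105
```

>>> {"fn": "arm_command", "kwargs": {"plan": [{"dx":0.4,"dy":0.2,"dz":-0.1,"wx":0,"wy":0,"wz":0.15},{"dx":0.7,"dy":0.15,"dz":-0.1,"wx":0,"wy":0,"wz":0.15},{"dx":0.8,"dy":0,"dz":0,"wx":0,"wy":0,"wz":0},{"dx":0.5,"dy":0,"dz":0,"wx":0,"wy":0,"wz":0}]}}

```text
time_s: 45.25
tcp_pos: [0.6467, 0.0362, 0.1952]
eef_rot: [-143.9, 89.9, -55.0]
contact_force: [-0.6, -0.3, -1.1]
gripper_width: 0.0612
```

```bash
python3 g.py .6468 .0356 .139
```

```text
[0.6467 0.0362 0.1952] F [-0.6157 -0.2963 -1.0633] w 0.0612 t 45.25
tool shift units [ 2.81 -0.   -0.02] turn units [ 0.   -0.03  0.02] rows 3 per row [ 0.937 -0.001 -0.008] [ 0.001 -0.009  0.006] dist 0.056
```

>>> {"fn": "arm_command", "kwargs": {"plan": [{"dx":0.6,"dy":0,"dz":0,"wx":0,"wy":0,"wz":0},{"dx":0.7,"dy":0,"dz":0.04,"wx":0,"wy":0,"wz":0},{"dx":0.6,"dy":0,"dz":0.04,"wx":0,"wy":0,"wz":0},{"dx":0.4,"dy":0,"dz":0,"wx":0,"wy":0,"wz":0},{"dx":0.1,"dy":0,"dz":0,"wx":0,"wy":0,"wz":0},{"dx":0,"dy":0,"dz":0,"wx":0,"wy":0,"wz":0}]}}

```text
time_s: 45.75
tcp_pos: [0.6402, 0.0317, 0.1389]
eef_rot: [115.9, 89.5, -155.5]
contact_force: [-0.3, 0.2, 0.5]
gripper_width: 0.0613
```

```bash
python3 g.py .6468 .0356 .139
```

```text
[0.6402 0.0317 0.1389] F [-0.2641  0.1934  0.4655] w 0.0613 t 45.75
tool shift units [-0.01 -0.32  0.2 ] turn units [-0.06 -0.05 -0.11] rows 1 per row [-0.008 -0.324  0.204] [-0.063 -0.052 -0.107] dist 0.008
```

>>> {"fn": "arm_command", "kwargs": {"plan": [{"dx":0,"dy":-0.32,"dz":0.2,"wx":-0.06,"wy":-0.05,"wz":-0.11},{"dx":0,"dy":0,"dz":0,"wx":0,"wy":0,"wz":0}]}}

```text
time_s: 45.92
tcp_pos: [0.6472, 0.0351, 0.1394]
eef_rot: [-83.3, 89.9, 5.6]
contact_force: [-0.5, 0.3, 0.6]
gripper_width: 0.0615
```

```bash
python3 g.py .6468 .0356 .139
```

```text
[0.6472 0.0351 0.1394] F [-0.5094  0.3371  0.6249] w 0.0615 t 45.9167
tool shift units [0.02 0.02 0.02] turn units [-0.    0.    0.02] rows 1 per row [0.02  0.023 0.022] [-0.005  0.002  0.017] dist 0.001
```

>>> {"fn": "arm_command", "kwargs": {"plan": [{"dx":0,"dy":0,"dz":0,"wx":0,"wy":0,"wz":0},{"dx":0,"dy":0,"dz":0,"wx":0,"wy":0,"wz":0},{"dx":0,"dy":0,"dz":0,"wx":0,"wy":0,"wz":0},{"dx":0,"dy":0,"dz":0,"wx":0,"wy":0,"wz":0}], "fingers": 1, "force": 45}}

```text
time_s: 46.25
tcp_pos: [0.6483, 0.0356, 0.1417]
eef_rot: [-75.7, 89.7, 13.2]
contact_force: [-11.6, 1.7, 4.0]
gripper_width: 0.0405
```

>>> {"fn": "arm_command", "kwargs": {"plan": [{"dx":-0.4,"dy":0,"dz":0,"wx":0,"wy":0,"wz":0},{"dx":-0.7,"dy":0,"dz":0,"wx":0,"wy":0,"wz":0},{"dx":-0.8,"dy":0,"dz":0,"wx":0,"wy":0,"wz":0},{"dx":-0.8,"dy":0,"dz":0,"wx":0,"wy":0,"wz":0},{"dx":-0.8,"dy":0,"dz":0,"wx":0,"wy":0,"wz":0},{"dx":-0.8,"dy":0,"dz":0,"wx":0,"wy":0,"wz":0},{"dx":-0.8,"dy":0,"dz":0,"wx":0,"wy":0,"wz":0},{"dx":-0.8,"dy":0,"dz":0,"wx":0,"wy":0,"wz":0}]}}

```text
time_s: 46.92
tcp_pos: [0.6466, 0.0362, 0.2592]
eef_rot: [49.4, 89.8, 138.2]
contact_force: [0.5, -0.1, -4.4]
gripper_width: 0.0396
```

```bash
python3 g.py .531 -.193 .265 0; python3 -c "
from cr import *
m,f,p,d,X=shot('side','ac_side'); print(crate(p,d,X))
"
```

```text
[0.6466 0.0362 0.2592] F [ 0.5219 -0.0882 -4.397 ] w 0.0396 t 46.9167
tool shift units [ -0.3    5.55 -11.57] turn units [-0.25  0.02 -0.03] rows 12 per row [-0.025  0.462 -0.965] [-0.021  0.002 -0.002] dist 0.257
(((0.5085501074790955, -0.2585904598236084), (0.28357216715812683, 0.21848341822624207), 1.6648856401443481), 1511)
```

>>> {"fn": "arm_command", "kwargs": {"plan": [{"dx":-0.05,"dy":0.4,"dz":-0.7,"wx":0,"wy":0,"wz":0},{"dx":-0.02,"dy":0.45,"dz":-0.95,"wx":0,"wy":0,"wz":0},{"dx":-0.02,"dy":0.45,"dz":-0.95,"wx":-0.03,"wy":0,"wz":0},{"dx":-0.02,"dy":0.45,"dz":-0.95,"wx":-0.03,"wy":0,"wz":0},{"dx":-0.02,"dy":0.45,"dz":-0.95,"wx":-0.03,"wy":0,"wz":0},{"dx":-0.02,"dy":0.45,"dz":-0.95,"wx":-0.03,"wy":0,"wz":0},{"dx":0,"dy":0.45,"dz":-0.95,"wx":-0.03,"wy":0,"wz":0},{"dx":0,"dy":0.45,"dz":-0.95,"wx":-0.03,"wy":0,"wz":0},{"dx":0,"dy":0.45,"dz":-0.95,"wx":-0.03,"wy":0,"wz":0},{"dx":0,"dy":0.45,"dz":-0.95,"wx":0,"wy":0,"wz":0},{"dx":0,"dy":0.4,"dz":-0.8,"wx":0,"wy":0,"wz":0},{"dx":0,"dy":0.25,"dz":-0.6,"wx":0,"wy":0,"wz":0},{"dx":0,"dy":0.1,"dz":-0.2,"wx":0,"wy":0,"wz":0}]}}

```text
time_s: 48.05
tcp_pos: [0.5202, -0.1967, 0.2543]
eef_rot: [66.1, 89.1, 155.8]
contact_force: [0.1, -0.3, -5.1]
gripper_width: 0.0393
```

```bash
python3 g.py .531 -.193 .138 0
```

```text
[ 0.5202 -0.1967  0.2543] F [ 0.1432 -0.2878 -5.1304] w 0.0393 t 48.05
tool shift units [ 5.81 -0.62  0.15] turn units [-0.06  0.08 -0.17] rows 6 per row [ 0.968 -0.104  0.025] [-0.01   0.013 -0.028] dist 0.117
```

>>> {"fn": "arm_command", "kwargs": {"plan": [{"dx":0.3,"dy":-0.3,"dz":0.07,"wx":-0.03,"wy":0.08,"wz":-0.09},{"dx":0.6,"dy":-0.25,"dz":0.05,"wx":-0.03,"wy":0,"wz":-0.08},{"dx":0.7,"dy":0,"dz":0,"wx":0,"wy":0,"wz":0}]}}

```text
time_s: 48.3
tcp_pos: [0.5295, -0.1973, 0.2223]
eef_rot: [-104.9, 89.7, -15.1]
contact_force: [0.0, 0.4, -4.9]
gripper_width: 0.0394
```

```bash
python3 g.py .531 -.193 .138 0
```

```text
[ 0.5295 -0.1973  0.2223] F [ 0.0441  0.4373 -4.938 ] w 0.0394 t 48.3
tool shift units [ 4.22 -0.06  0.22] turn units [-0.05 -0.01  0.05] rows 5 per row [ 0.843 -0.012  0.044] [-0.01  -0.003  0.011] dist 0.084
```

>>> {"fn": "arm_command", "kwargs": {"plan": [{"dx":0.7,"dy":-0.04,"dz":0.12,"wx":-0.05,"wy":0,"wz":0.05},{"dx":0.8,"dy":0,"dz":0,"wx":0,"wy":0,"wz":0},{"dx":0.8,"dy":0,"dz":0,"wx":0,"wy":0,"wz":0},{"dx":0.6,"dy":0,"dz":0,"wx":0,"wy":0,"wz":0},{"dx":0.3,"dy":0,"dz":0,"wx":0,"wy":0,"wz":0}]}}

```text
time_s: 48.72
tcp_pos: [0.5274, -0.1936, 0.1502]
eef_rot: [90.3, 89.8, -179.8]
contact_force: [-0.6, -0.2, -4.1]
gripper_width: 0.0393
```

```bash
python3 g.py .531 -.193 .138 0
```

```text
[ 0.5274 -0.1936  0.1502] F [-0.6054 -0.1711 -4.1157] w 0.0393 t 48.7167
tool shift units [ 0.61 -0.18  0.03] turn units [-0.   -0.   -0.04] rows 1 per row [ 0.612 -0.184  0.032] [-0.001 -0.    -0.041] dist 0.013
```

>>> {"fn": "arm_command", "kwargs": {"plan": [{"dx":0.25,"dy":-0.1,"dz":0,"wx":0,"wy":0,"wz":0},{"dx":0.25,"dy":0,"dz":0,"wx":0,"wy":0,"wz":0},{"dx":0.08,"dy":0,"dz":0,"wx":0,"wy":0,"wz":0}]}}

```text
time_s: 48.97
tcp_pos: [0.5285, -0.1936, 0.1374]
eef_rot: [101.4, 89.6, -168.5]
contact_force: [-8.7, 3.0, 21.0]
gripper_width: 0.0393
```

>>> {"fn": "arm_command", "kwargs": {"plan": [{"dx":0,"dy":0,"dz":0,"wx":0,"wy":0,"wz":0},{"dx":0,"dy":0,"dz":0,"wx":0,"wy":0,"wz":0},{"dx":0,"dy":0,"dz":0,"wx":0,"wy":0,"wz":0},{"dx":-0.4,"dy":0,"dz":0,"wx":0,"wy":0,"wz":0},{"dx":-0.8,"dy":0,"dz":0,"wx":0,"wy":0,"wz":0},{"dx":-0.9,"dy":0,"dz":0,"wx":0,"wy":0,"wz":0},{"dx":-0.9,"dy":0,"dz":0,"wx":0,"wy":0,"wz":0},{"dx":-0.9,"dy":0,"dz":0,"wx":0,"wy":0,"wz":0},{"dx":-0.9,"dy":0,"dz":0,"wx":0,"wy":0,"wz":0},{"dx":-0.9,"dy":0,"dz":0,"wx":0,"wy":0,"wz":0},{"dx":-0.9,"dy":0,"dz":0,"wx":0,"wy":0,"wz":0},{"dx":-0.5,"dy":0,"dz":0,"wx":0,"wy":0,"wz":0},{"dx":0,"dy":0,"dz":0,"wx":0,"wy":0,"wz":0}], "fingers": -0.4}}

```text
time_s: 50.05
tcp_pos: [0.5336, -0.1946, 0.2987]
eef_rot: [-115.5, 89.2, -25.3]
contact_force: [0.1, -0.2, -0.2]
gripper_width: 0.0613
```

```bash
python3 -c "
from cr import *
m,f,p,d,X=shot('side','ad_side'); print(crate(p,d,X))
shot('top','ad_top'); print(pose()[1],r.get_state()['time_s'])
"
```

```text
(((0.5084611177444458, -0.2596266269683838), (0.28327837586402893, 0.216639444231987), 1.775184988975525), 1451)
[ 0.5327136  -0.19423192  0.29607293] 50.15
```

View pics/ad_side.png

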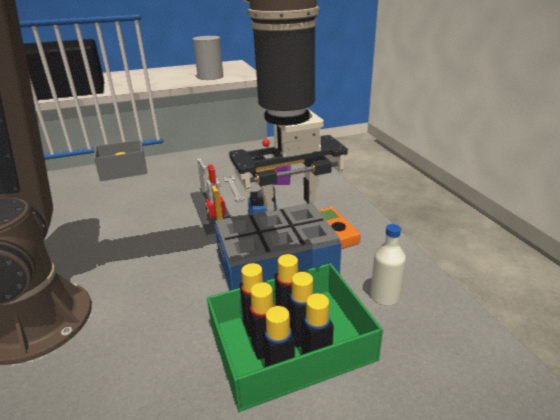

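View pics/ad_top.png

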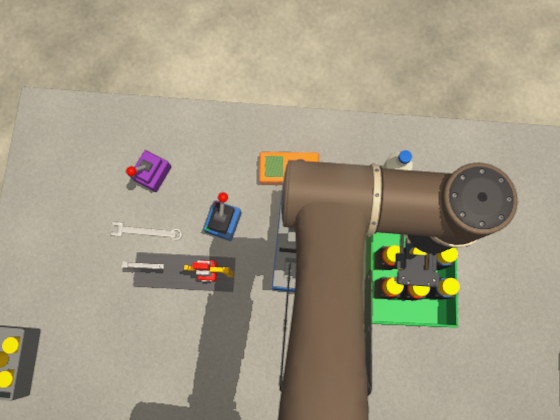

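All six cells stand in the crate (side view, 245–320 × 255–340) and the tray wells are empty. In the top view the lock-out hangs on yellow (205,270), the isolator is over (223,197), and the bystanders are where they were. One last numeric check on lever and lock-out.

Run:
```python
from h import *
np.set_printoptions(precision=4,suppress=True)
m,f,p,d,X=shot("top","ae_top")
hsv=cv2.cvtColor(p,cv2.COLOR_RGB2HSV)
rd=((hsv[...,0]<6)|(hsv[...,0]>174))&(hsv[...,1]>150)&(hsv[...,2]>60)&(d>0)
for c in comps(rd):
    q=X[c]; v,u=np.where(c); print((u.mean().round(1),v.mean().round(1)),c.sum(),q.mean(0),q[:,2].max())
    if abs(u.mean()-222)<4: print("ball centre",onplane(m,f,[u.mean(),v.mean()],0.142))
# same for initial base
b=(d>0)&(abs(X[...,2]-0.075)<0.006)&(X[...,0]>0.5)&(X[...,1]>0.15)&(X[...,1]<0.32);q=X[b];print("isobase",cv2.minAreaRect(q[:,:2].astype(np.float32)),len(q))
a=onplane(m,f,[212,222],0.1457)[0];print("start ball",a)
cv2.imwrite("pics/ae_c.png",cv2.resize(p[180:300,110:260,::-1],None,fx=5,fy=5,interpolation=cv2.INTER_CUBIC))
```

```text
(np.float64(130.7), np.float64(170.8)) 73 [0.6808 0.4558 0.1523] 0.16174850047144596
(np.float64(222.6), np.float64(197.0)) 75 [0.6329 0.2246 0.1522] 0.15953420890783326
ball centre [[0.6353 0.226  0.142 ]]
(np.float64(383.1), np.float64(255.6)) 16 [ 0.5253 -0.1747  0.1214] 0.12711773519358446
(np.float64(204.3), np.float64(265.1)) 161 [0.4658 0.2509 0.146 ] 0.18936891917357493
(np.float64(208.6), np.float64(276.9)) 98 [0.4444 0.2498 0.0676] 0.07983184588191163
(np.float64(415.6), np.float64(297.0)) 16 [ 0.4328 -0.2583  0.1125] 0.1250475060684717
isobase ((0.5984375476837158, 0.23640933632850647), (0.0509108267724514, 0.07025738805532455), 75.88703918457031) 379
start ball [0.5706 0.2445 0.1457]
```

View pics/ae_c.png

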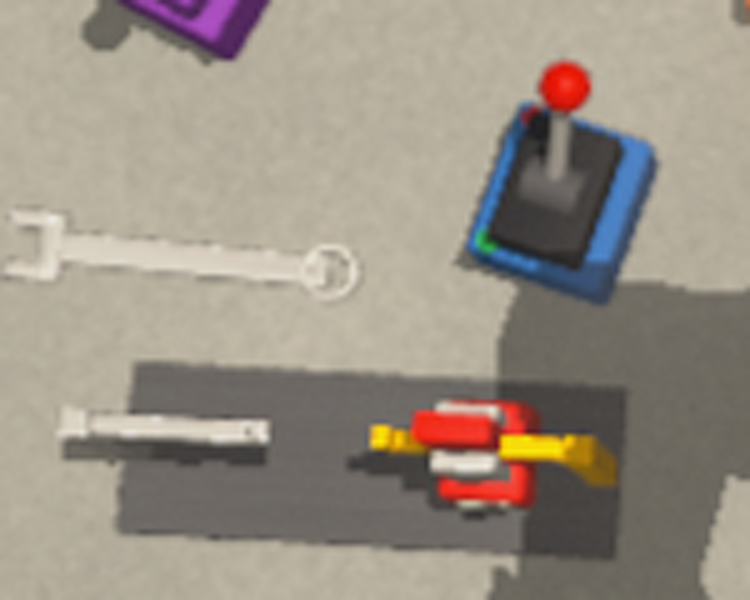

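The ball is 38 mm past the pivot, which means the lever is fully over (q about 1.0). The lock-out hangs between stop and post. Handing in.

```bash
python3 -c "
from h import *
print(r.close_job())"
```

```text
the job is handed in; nothing more can be done
None
```

The job is done in the order asked and handed in at about 50 s of the 210 s allowed.

- **Isolator:** I pushed the lever on the blue box to its end stop, feeling about 17 N there. The last check put the ball 38 mm past the pivot, which is fully over. The purple look-alike was not touched.
- **Lock-out block:** It was lifted over both end stops and now hangs freely on the yellow rail between stop and post, with the grip released.
- **Cells:** All six were present. Each was lifted straight out and now stands in the green crate, and the tray wells are empty.
- **Bystanders:** The bottle, wrench and orange meter are where they started in the last pictures.

- **Crate moved:** The crate was knocked about 5 cm before the first cell. I measured it again before placing, and it stayed steady after that.
- **Forces:** Setting the third cell down pressed harder than the rest, 58 N at the wrist against the 120 N limit. No slackening of the grip showed in the readings.
- **Measurements that differed:** My first top-view estimate of the yellow rail was about 12 mm off along its length because it included the post. The wrist view corrected it before the block was moved. The last checks agreed with one another.

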